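Pack bisque discs in rows on a firing carrier and lock the gate

ROBOT

A 6-joint arm with a two-finger parallel gripper is mounted at the origin on the work surface. World frame = base frame: x ahead of the robot, y to its left, z up, the work surface at z = 0. Lengths are in m, angles in rad, forces in N, time in s.
With the tool pointing down it reaches from about 0.35 to 0.775 m from the base axis. Payload 5.5 kg.
Tool frame: the origin (TCP) lies at the very end of the fingers, on their centre line; the grasp point (between the pads) lies 19 mm behind it; x points along the fingers, y is the direction in which the jaws open and shut, and the axes are right-handed (so a half turn about x gives the same grasp; the last joint's range is limited). The gripper opens to 85 mm and grips with 20 to 120 N. Pads are 22 mm wide; open, the fingers measure 114 mm over their backs; the gripper's body (76 mm by 85 mm) begins 54 mm behind the grasp point. The pads swing forward as they close: fully open they stand 13 mm farther back than shut.
Start: joints at [-1.28, 0.313, 0.046, 1.304, 0, 1.431], TCP at [0.24, -0.523, 0.231] pointing down, gripper open.
Joint ranges: [-2.76, 2.76], [-0.86, 1.69], [-1.03, 1.26], [-2.2, 2.34], [-1.47, 1.5], [-3.14, 3.14]. Speed limits (rad/s): [2.57, 2.57, 3.14, 3.14, 3.14, 3.14].

INTERFACE

Orientations are given as a unit quaternion [w, x, y, z].
In Python, from workcell import env gives the robot as it stands.
- The arm moves only by the tool servo_tool, never from a script. Its argument "increments" is a list of rows, each an object with "offset": the shift along the tool's x, y, z in cm, a list of three; "yaw": the turn about the tool's x in degrees. In form: [{"offset": [x, y, z], "yaw": yaw}, ...]. A call has exactly 8 rows; each row is the pose to reach, as a shift and turn from the pose commanded when the call began, along the tool's axes at that moment; what a row does not reach only later rows make up. A row lasts 1/10 s, in which the tool goes at most 50 mm and 8.59 degrees, less where a joint would pass 70% of its speed; a pose out of reach is approached as far as the arm can. A call with a gripper value outside its range is refused whole. "claw" is the opening, from 0 (shut) to 1 (fully open), set as the call begins (left out, the last holds). The fingers move at their own pace and stop on an object; "force" is the grip in N (left out, the last holds). Time passes only in rows, so rows that repeat a pose let the fingers close, or fill a call up. It gives the time, the measured TCP pose, the force and the opening at its end, in the units of the state.
- env.get_state(): the state, without advancing time (a new reading comes with each control period).
- env.read_camera(name): name is "scene" or "top" or "wrist"; returns (picture, depth): 420x560x3 uint8, red, green, blue; 420x560 float32, m along the optical axis (not along the pixel's ray), 0 where there is no reading.
- env.camera_model(name): a dict with "vertical_fov" (degrees; the focal length in pixels is half the picture's height over the tangent of half this angle, whatever the lens; pixels are square), "cx", "cy" (the principal point, pixels), "world_from_camera" (4x4, takes a point from camera to world coordinates). Camera axes: x right, y up, looking along -z (the intrinsics and any distortion apply to the point x, -y, -z); pixel columns grow to the right and rows downward; lengths in m; the calibration is good to about 2 mm. A picture is of the moment at which its call begins: read the wrist's pose just before it. camera_model takes no time and is no camera call; for the wrist camera it gives the pose at the moment of the call.
- env.hand_in(): hands the job in, once; it reports no verdict.
The state is a dict: "clock": time; "joint_pos": joint angles; "qvel": joint speeds; "tau": joint torques, N m; "tcp_pos": TCP position; "orientation": TCP orientation; "wrist_force": force on the tool from outside, world axes, zero at the start; "ft_torque": the same for the moment, N m; "finger_gap": finger opening in m.
Only numpy, scipy, OpenCV 4.12 (cv2) and the standard library are available. Lean on these libraries where they do the work, as an engineer would, in place of code of your own. Each camera call takes 0.05 s, during which the arm holds its last target.

TASK

Finish loading the carrier so that the six bisque discs stand two to a lane: two already lie loose in the middle lane; slide the other four into line with the two outer lanes without lifting them off the board, then slide the gate by its grip until both discs in every lane are packed tight against the end stop. Press gently, bisque cracks if squeezed hard. Only when the gate is fully home, turn its grip a full quarter turn clockwise to lock it, let go, and leave the jug, bowl and pot lid alone.

Things in the scene. Friction and masses are not known exactly. Their poses are not given: they have to be found in the camera images.
- carrier: flat plywood firing carrier, 364 (x) x 236 (y) mm, fixed to the bench; origin at the centre of its underside; x along its lanes towards the end stop, y across, z up. Floor 12 mm above the bench. Side walls 6 mm wide centred at y = -112 and +112 mm; walls and lane ribs rise only 6 mm above the floor, so fingertips can pass over them. Behind the lanes its floor is open
- lane_mouth (a point): middle lane's mouth, on the floor, at carrier x = +58, y = 0. Three lanes 46 mm wide, centred at carrier y = -54, 0, +54 mm, run from here to the end stop, between four ribs 8 mm wide at y = -81, -27, +27, +81 with rounded noses. A disc more than about 7 mm off a lane's centre line may catch on a nose when pushed in. Two discs are already loose in the middle lane
- end_stop (a point): middle of the inner face of the wooden end stop, at floor level, carrier x = +165, y = 0; the stop's top is 30 mm above the bench. Axes as the carrier's. Two discs fill a lane when the gate is home; a third does not fit
- gate (a joint): travel in m of the gate along carrier +x (starts 0 to 0.015, limit 0.235). Aluminium bar 20 mm deep (x), 236 mm wide with its black end shoes, 20 to 40 mm above the bench; it slides over ribs and walls with about 2.5 N friction, stays where left, and pushes the discs' upper half. Packed tight, two discs in each lane, it reads 0.210; only the discs stop it there
- gate_face (a point): middle of the gate's front face (the one that pushes the discs), 30 mm above the bench; at carrier x = -125 mm + gate travel, y = 0; axes as the carrier's
- lock (a joint): angle in rad of the lock grip on top of the gate: 0 = open, grip lies across the carrier (along y); grows clockwise seen from above to 1.571 (end of turn) = locked, grip lies along the carrier's x. Starts at 0 to 0.15, stays where it is left, turns with about 0.1 N m
- lock_grip (a point): point on the turning axis of the lock grip, 64 mm above the bench, 10 mm behind the gate's front face. The grip is a black bar 50 mm long (its own y), 14 mm thick (its own x), from 47 to 75 mm above the bench; under it lies a boss of 11 mm radius and the gate's top at 40 mm
- disc1: one of six identical off-white unglazed (bisque) discs, 40 mm in diameter, 16 mm thick, about 35 g; origin at the centre of its underside; lies flat on the carrier floor, top 28 mm above the bench. Starts on the open floor behind the lanes, -y side, outside the lane's line; cracks if the gate presses it with over 40 N
- disc2: one of six identical off-white unglazed (bisque) discs, 40 mm in diameter, 16 mm thick, about 35 g; origin at the centre of its underside; lies flat on the carrier floor, top 28 mm above the bench. Starts on the open floor behind the lanes, +y side, outside the lane's line; cracks if the gate presses it with over 40 N
- disc3: one of six identical off-white unglazed (bisque) discs, 40 mm in diameter, 16 mm thick, about 35 g; origin at the centre of its underside; lies flat on the carrier floor, top 28 mm above the bench. Starts on the open floor behind the lanes, -y side, outside the lane's line; cracks if the gate presses it with over 40 N
- disc4: one of six identical off-white unglazed (bisque) discs, 40 mm in diameter, 16 mm thick, about 35 g; origin at the centre of its underside; lies flat on the carrier floor, top 28 mm above the bench. Starts on the open floor behind the lanes, +y side, outside the lane's line; cracks if the gate presses it with over 40 N
- disc5: one of six identical off-white unglazed (bisque) discs, 40 mm in diameter, 16 mm thick, about 35 g; origin at the centre of its underside; lies flat on the carrier floor, top 28 mm above the bench. Starts loose in the middle lane; cracks if the gate presses it with over 40 N
- disc6: one of six identical off-white unglazed (bisque) discs, 40 mm in diameter, 16 mm thick, about 35 g; origin at the centre of its underside; lies flat on the carrier floor, top 28 mm above the bench. Starts loose in the middle lane; cracks if the gate presses it with over 40 N
- jug: bystander: white mug-shaped jug, 84 mm across, 100 mm tall; origin at its underside's centre
- bowl: bystander: white bowl, 110 mm across, 50 mm tall; origin at its underside's centre
- pot_lid: bystander: off-white pot lid with knob, 64 mm across, 38 mm tall; origin at its underside's centre
Mind the look-alikes: they are no part of the job. What is shaped like the disc2 but yellow is not meant.

How it is judged:
By the outcome, as a careful person would: the job done as asked, in the order asked, and still so for the second after the job is handed in, with the robot touching nothing.
It also fails if it takes over 64 s, if anything falls off the work surface, if the arm or the gripper's body presses on something with over 40 N, if the wrist force passes 120 N, or if a joint passes its speed limit or range.

## Working session

There is one attempt and no reset: what is moved stays moved. The work goes in short steps, Python scripts to look and compute and a tool call to move; the robot and the scene stay as the last step left them, time stands still between calls to the robot, and variables do not carry over. Pictures are saved under pics/ and viewed, and the job is handed in when it is done.

Besides the shell and the picture viewer there is one more tool, called after "Request:" by a JSON object that holds its "fn" and its "kwargs". servo_tool: Moves the arm, as the interface text tells. Its arguments: {"type":"object","properties":{"increments":{"type":"array","items":{"type":"object","properties":{"offset":{"type":"array","items":{"type":"number"}},"yaw":{"type":"number"}}}},"claw":{"type":"number"},"force":{"type":"number"}},"required":["increments"]}

```bash
mkdir -p pics; ls
python3 - <<'E'
from workcell import env
import cv2,json
s=env.get_state();print(s)
for n in ("top","scene"):
    im,d=env.read_camera(n);cv2.imwrite(f"pics/{n}0.png",im[:,:,::-1]);import numpy as np;np.save(f"{n}d.npy",d)
    print(n,env.camera_model(n))
E
```

```text
pics
{'clock': 0.0, 'joint_pos': array([-1.27957299e+00,  3.14030597e-01,  4.49716103e-02,  1.30360441e+00,
       -6.96719787e-06,  1.43115842e+00]), 'qvel': array([-0.0012431 ,  0.0001878 ,  0.00098398,  0.00036171,  0.00107122,
       -0.00069986]), 'tau': array([ 1.08212564e-03, -4.80630469e+01,  2.98530793e+01,  1.93199777e-02,
       -7.11550251e-05,  1.28962287e-05]), 'tcp_pos': array([ 0.2399704 , -0.52196263,  0.23038869]), 'orientation': array([-0.15049879, -0.69070886, -0.15181485,  0.69081374]), 'wrist_force': array([ 0.96468029, -0.14409871, -0.23782605]), 'ft_torque': array([-0.0069596 ,  0.0296432 ,  0.00625225]), 'finger_gap': 0.08551290923839103}
top {'vertical_fov': 42.523885675523616, 'cx': 277.3464289545859, 'cy': 208.23867641076117, 'world_from_camera': array([[-0.02167016,  0.99082259, -0.1334204 ,  0.3268012 ],
       [-0.99972593, -0.02265799, -0.00588985, -0.02710166],
       [-0.00885883,  0.1332562 ,  0.99104203,  1.3924461 ],
       [ 0.        ,  0.        ,  0.        ,  1.        ]])}
scene {'vertical_fov': 48.468765878107995, 'cx': 276.55016323243564, 'cy': 210.37733449826976, 'world_from_camera': array([[-7.48052998e-01, -4.21582692e-01,  5.12527800e-01,
         1.10426520e+00],
       [ 6.63638883e-01, -4.75649338e-01,  5.77357030e-01,
         6.41957312e-01],
       [ 3.79777839e-04,  7.72027034e-01,  6.35589580e-01,
         7.90875127e-01],
       [ 0.00000000e+00,  0.00000000e+00,  0.00000000e+00,
         1.00000000e+00]])}
```

View pics/top0.png

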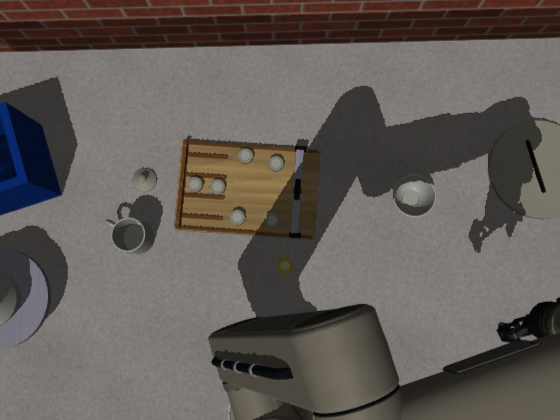

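View pics/scene0.png

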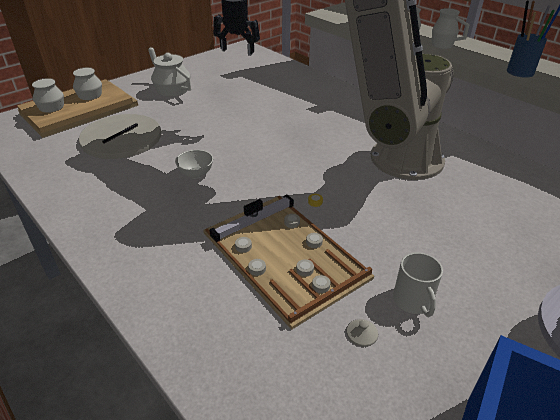

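```bash
cat > h.py <<'E'
import numpy as np,cv2
from workcell import env
def ray(m,u,v):
    f=210/np.tan(np.radians(m["vertical_fov"]/2));T=np.array(m["world_from_camera"])
    d=T[:3,:3]@np.array([(u-m["cx"])/f,-(v-m["cy"])/f,-1]);return T[:3,3],d
def onz(m,u,v,z):
    o,d=ray(m,u,v);return o+d*(z-o[2])/d[2]
def proj(m,p):
    f=210/np.tan(np.radians(m["vertical_fov"]/2));T=np.array(m["world_from_camera"])
    c=T[:3,:3].T@(np.asarray(p)-T[:3,3]);return m["cx"]+f*c[0]/-c[2],m["cy"]-f*c[1]/-c[2]
E
python3 - <<'E'
from h import *
im=cv2.imread("pics/top0.png");c=im[125:290,160:340];cv2.imwrite("pics/crop0.png",cv2.resize(c,None,fx=4,fy=3.6,interpolation=cv2.INTER_CUBIC)[:600])
m=env.camera_model("top")
for n,u,v,z in [("d",246,156,.028),("d",276,163,.028),("d",237,216,.028),("d",272,219,.028),("m",196,185,.028),("m",218,187,.028),("grip",298,188,.075),("jug",130,235,.1),("bowl",413,197,.05),("lid",144,180,.03),("yel",285,265,.016),("c",185,137,.018),("c",321,150,.012),("c",314,239,.012),("c",177,231,.018)]:
    print(n,onz(m,u,v,z).round(3))
E
```

```text
d [0.649 0.059 0.028]
d [ 0.628 -0.018  0.028]
d [0.493 0.084 0.028]
d [ 0.483 -0.005  0.028]
m [0.576 0.189 0.028]
m [0.569 0.132 0.028]
grip [ 0.554 -0.071  0.075]
jug [0.444 0.336 0.1  ]
bowl [ 0.528 -0.36   0.05 ]
lid [0.591 0.322 0.03 ]
yel [ 0.366 -0.035  0.016]
c [0.706 0.219 0.018]
c [ 0.664 -0.136  0.012]
c [ 0.431 -0.111  0.012]
c [0.459 0.239 0.018]
```

View pics/crop0.png

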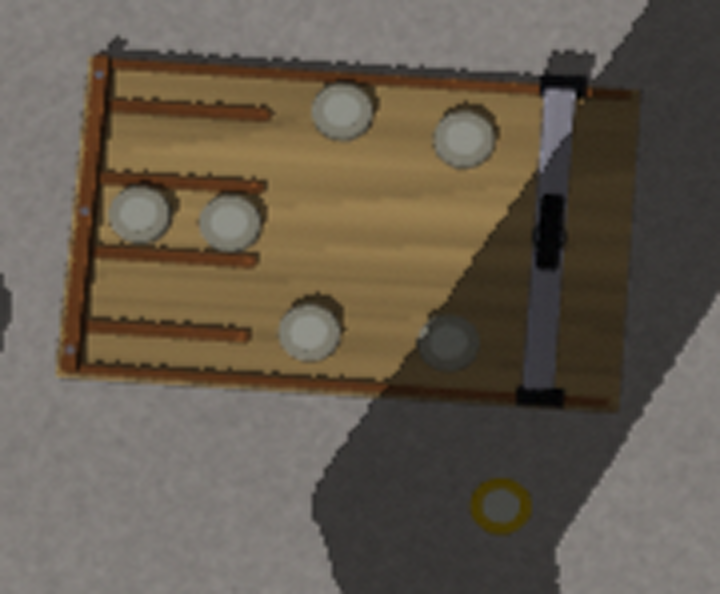

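```bash
cat >> h.py <<'E'
from scipy.spatial.transform import Rotation as R
def tool(s=None):
    s=s or env.get_state();q=s["orientation"];return s["tcp_pos"],R.from_quat([q[1],q[2],q[3],q[0]]).as_matrix()
def go(target,s=None):
    p,M=tool(s);return (M.T@(np.array(target)-p)*100).round(2)
E
python3 - <<'E'
from h import *
p,M=tool();print(M.round(3));print(go([.53,.05,.33]))
print(env.camera_model("wrist")); print(M.T@(env.camera_model("wrist")["world_from_camera"][:3,3]-p))
E
```

```text
[[-0.     0.418 -0.909]
 [ 0.002 -0.909 -0.418]
 [-1.    -0.002 -0.   ]]
[ -9.87 -39.88 -50.24]
{'vertical_fov': 59.924278246993694, 'cx': 277.2909101996106, 'cy': 207.14858918835876, 'world_from_camera': array([[ 0.41729349,  0.87657756,  0.23974553,  0.30023236],
       [-0.90876937,  0.4031163 ,  0.10786788, -0.49409442],
       [-0.00209077, -0.26288596,  0.96482465,  0.37337949],
       [ 0.        ,  0.        ,  0.        ,  1.        ]])}
[-0.14287988 -0.00045022 -0.06643944]
```

Request:
{"fn": "servo_tool", "kwargs": {"increments": [{"offset": [-0.5,-2.5,-3.2],"yaw": -7},{"offset": [-1,-5,-6.4],"yaw": -15},{"offset": [-1.5,-7.5,-9.6],"yaw": -22},{"offset": [-2,-10,-12.8],"yaw": -30},{"offset": [-2.5,-12.5,-16],"yaw": -37},{"offset": [-3,-15,-19.2],"yaw": -44},{"offset": [-3.5,-17.5,-22.4],"yaw": -52},{"offset": [-4,-20,-25.6],"yaw": -59}], "claw": 0.6, "force": 20}}

```text
clock: 0.9
tcp_pos: [0.3895, -0.2322, 0.2712]
orientation: [-0.473, -0.526, -0.473, 0.526]
wrist_force: [0.3, -0.1, -0.1]
finger_gap: 0.0511
```

Run:
```python
from h import *
s=env.get_state();p,M=tool(s);print(M.round(3),p,s["finger_gap"],s["clock"]);print(go([.55,.09,.29]))
```

```text
[[-0.     0.994 -0.105]
 [ 0.    -0.105 -0.994]
 [-1.    -0.    -0.   ]] [ 0.38947235 -0.23217051  0.27122731] 0.05113052095859442 0.9
[ -1.87  12.58 -33.72]
```

Request:
{"fn": "servo_tool", "kwargs": {"increments": [{"offset": [-0.25,1.6,-4.2],"yaw": 0},{"offset": [-0.5,3.2,-8.4],"yaw": 0},{"offset": [-0.75,4.8,-12.6],"yaw": 0},{"offset": [-1,6.4,-16.8],"yaw": 0},{"offset": [-1.2,8,-21],"yaw": 0},{"offset": [-1.5,9.6,-25.2],"yaw": 0},{"offset": [-1.7,11.2,-29.5],"yaw": 0},{"offset": [-1.9,12.6,-33.7],"yaw": 0}]}}

```text
clock: 1.7
tcp_pos: [0.552, 0.0892, 0.2899]
orientation: [-0.472, -0.527, -0.472, 0.527]
wrist_force: [1.6, 0.0, -0.3]
finger_gap: 0.0513
```

Run:
```python
from h import *
import pickle
s=env.get_state();m=env.camera_model("wrist");im,d=env.read_camera("wrist")
cv2.imwrite("pics/w1.png",im[:,:,::-1]);pickle.dump((s,m,d),open("w1.pkl","wb"));print(s["tcp_pos"],np.abs(s["qvel"]).max(),s["clock"])
im,d=env.read_camera("top");cv2.imwrite("pics/top1.png",im[:,:,::-1])
```

```text
[0.55199264 0.08915628 0.2899487 ] 0.7434305280375999 1.7
```

View pics/w1.png

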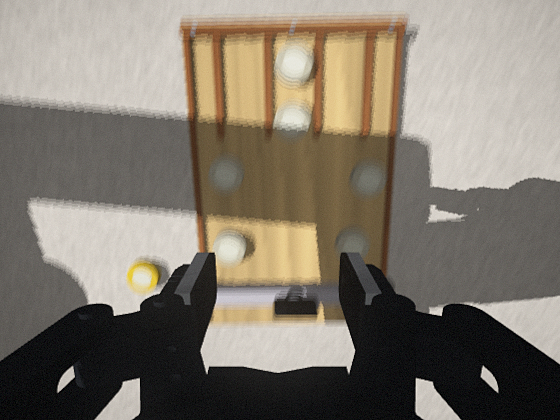

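Run:
```python
from h import *
import pickle
s=env.get_state();m=env.camera_model("wrist");im,d=env.read_camera("wrist")
cv2.imwrite("pics/w2.png",im[:,:,::-1]);pickle.dump((s,m,d),open("w2.pkl","wb"));print(s["tcp_pos"],np.abs(s["qvel"]).max(),s["clock"])
c=im[0:330,130:450,::-1];cv2.imwrite("pics/w2c.png",cv2.resize(c,None,fx=1.8,fy=1.8,interpolation=cv2.INTER_CUBIC))
```

```text
[0.55286823 0.09168199 0.28929873] 0.06550047433345371 1.8
```

View pics/w2c.png

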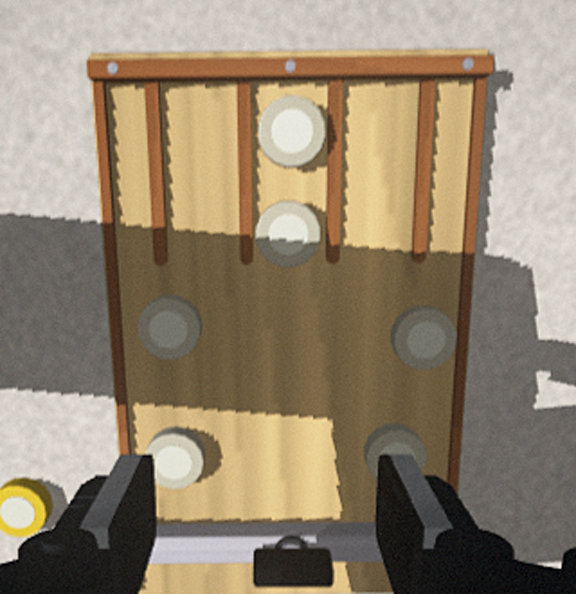

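```bash
cat > fit.py <<'E'
from h import *
import pickle
def fit(m,pts):
    A=[];W=[]
    for u,v,x,y,z in pts:
        A.append([x,y]);W.append(onz(m,u,v,z)[:2])
    A=np.array(A)/1000;W=np.array(W);a=A-A.mean(0);w=W-W.mean(0)
    H=np.arctan2((a[:,0]*w[:,1]-a[:,1]*w[:,0]).sum(),(a*w).sum())
    Rm=np.array([[np.cos(H),-np.sin(H)],[np.sin(H),np.cos(H)]]);t=W.mean(0)-Rm@A.mean(0)
    return H,t,Rm,((W-t)@Rm-A)*1000
E
python3 - <<'E'
from fit import *
s,m,d=pickle.load(open("w2.pkl","rb"))
m=env.camera_model("wrist")
cc=lambda u,v:(130+u/1.8,v/1.8)
P=[(160,264,58,81),(246,264,58,27),(333,263,58,-27),(420,259,58,-81),(152,82,165,81),(245,83,165,27),(336,82,165,-27),(428,81,165,-81)]
pts=[(*cc(u,v),x,y,.018) for u,v,x,y in P]
H,t,Rm,res=fit(m,pts);print(np.degrees(H),t,res.round(1))
np.savez("car.npz",H=H,t=t,R=Rm)
for n,u,v,z in [("+a",168,326,.028),("+b",175,459,.028),("-a",424,336,.028),("-b",396,455,.028),("m1",291,130,.028),("m2",288,232,.028),("grip",292,550,.075)]:
    w=onz(m,*cc(u,v),z)[:2];print(n,w.round(4),((w-t)@Rm*1000).round(1))
E
```

```text
84.44431711922608 [0.5632747  0.05475804] [[ 1.1  0.3]
 [ 0.6  0.5]
 [ 0.7 -0. ]
 [ 2.7 -0.3]
 [-0.5 -0.4]
 [-1.6 -0.7]
 [-1.5  0.1]
 [-1.5  0.5]]
+a [0.489  0.0836] [21.5 76.7]
+b [ 0.4807 -0.0056] [-68.1  76.3]
-a [0.6482 0.0603] [ 13.7 -84. ]
-b [ 0.6264 -0.0181] [-66.4 -69.9]
m1 [0.5768 0.1905] [136.4  -0.3]
m2 [0.5694 0.133 ] [78.5  1.5]
grip [ 0.5523 -0.0533] [-108.6    0.5]
```

Run:
```python
from fit import *
s,m,d=pickle.load(open("w2.pkl","rb"));p,M=tool(s);m=env.camera_model("wrist")
f=210/np.tan(np.radians(m["vertical_fov"]/2));T=m["world_from_camera"]
v,u=np.mgrid[0:420,0:560];ok=(d>0.03)&(d<.3)
c=np.stack([(u-m["cx"])/f*d,-(v-m["cy"])/f*d,-d,np.ones_like(d)],-1)@T.T
t=(c[...,:3]-p)@M*1000
print(m["world_from_camera"][:3,3])
for lo,hi in((0,40),(-40,0)):
    k=ok&(t[...,1]>lo)&(t[...,1]<hi)&(np.abs(t[...,2])<30)&(t[...,0]>-40)
    q=t[k];print(k.sum(),np.percentile(q,[0,1,50,99,100],axis=0).round(1))
    i=np.argmax(q[:,0]);print(q[i], np.argwhere(k)[i])
    for a in range(-30,10,3):
        z=q[(q[:,0]>a)&(q[:,0]<a+3)]
        if len(z):print(a,z.min(0).round(1),z.max(0).round(1))
```

```text
[0.55918999 0.15595533 0.4321267 ]
2256 [[-40.   24.5 -10. ]
 [-39.7  24.6  -9.8]
 [-25.6  25.   -5.3]
 [ -5.   38.1  12.1]
 [ -3.   38.7  13.4]]
[-3.03336446 24.98732478  5.15150867] [280 339]
-30 [-30.   24.5  -9.9] [-27.   38.5  12.9]
-27 [-27.   24.5  -9.9] [-24.   38.6  12.4]
-24 [-24.   24.5  -9.8] [-21.   38.4  12.6]
-21 [-21.   24.6  -9.8] [-18.   38.7  13.1]
-18 [-18.   24.6 -10. ] [-15.   38.2  13.4]
-15 [-15.   24.5  -9.8] [-12.   37.7  12.7]
-12 [-12.   24.6  -9.7] [-9.  36.9 12.1]
-9 [-8.9 24.6 -9.4] [-6.  30.7 12.8]
-6 [-6.  24.5 -8. ] [-3.  25.  11.9]
2235 [[-40.  -39.9 -10.2]
 [-39.7 -39.6  -9.8]
 [-25.5 -26.7  -5.4]
 [ -5.2 -26.2  12.3]
 [ -3.3 -26.   13.6]]
[ -3.269351   -26.64721514  -4.94749321] [258 215]
-30 [-30.  -39.7 -10.1] [-27. -26.  12.]
-27 [-27.  -39.9  -9.9] [-24.  -26.1  12.4]
-24 [-24.  -39.7  -9.9] [-21.  -26.2  13.1]
-21 [-21.  -39.7  -9.8] [-18.  -26.2  12.5]
-18 [-18.  -39.7 -10. ] [-15.  -26.2  12.8]
-15 [-15.  -39.5  -9.7] [-12.  -26.2  12.5]
-12 [-11.9 -38.8  -9.8] [ -9.  -26.2  12.6]
-9 [ -9.  -33.1  -9.5] [ -6.1 -26.2  12.3]
-6 [ -5.9 -26.7  -7.9] [ -3.3 -26.3  12.6]
```

```bash
cat > g.py <<'E'
import sys
from fit import *
c=np.load("car.npz")
def carr(p): return (np.asarray(p)[:2]-c["t"])@c["R"]*1000
def world(x,y): return c["R"]@np.array([x,y])/1000+c["t"]
if __name__=="__main__":
    # args: x y(mm carrier) z(m), repeated
    s=env.get_state();p,M=tool(s)
    print("clock",s["clock"],"tcp car",carr(p).round(1),p[2].round(4),"gap",round(s["finger_gap"],4),"F",s["wrist_force"].round(1),"yaw(tool y)",np.degrees(np.arctan2(M[1,1],M[0,1])).round(2),"want",np.degrees(c["H"]).round(2)-90, "q",s["joint_pos"].round(2))
    a=list(map(float,sys.argv[1:]))
    for i in range(0,len(a),3):
        print(a[i:i+3],go([*world(a[i],a[i+1]),a[i+2]],s))
E
python3 g.py 21.5 76.7 .06 21.5 76.7 .019
```

```text
clock 1.85 tcp car [33.6 14.7] 0.2893 gap 0.0511 F [ 0.1 -0.8  0.3] yaw(tool y) -6.06 want -5.560000000000002 q [ 0.02  0.27  0.13  1.43 -0.    1.69]
[21.5, 76.7, 0.06] [22.94 -6.15  1.27]
[21.5, 76.7, 0.019] [27.04 -6.15  1.26]
```

Request:
{"fn": "servo_tool", "kwargs": {"increments": [{"offset": [4.5,-1.5,0.3],"yaw": -0.5},{"offset": [9,-3,0.6],"yaw": -0.5},{"offset": [13.5,-4.5,0.9],"yaw": -0.5},{"offset": [18,-6,1.2],"yaw": -0.5},{"offset": [21.5,-6.15,1.27],"yaw": -0.5},{"offset": [23,-6.15,1.27],"yaw": -0.5},{"offset": [23,-6.15,1.27],"yaw": -0.5},{"offset": [23,-6.15,1.27],"yaw": -0.5}]}}

```text
clock: 2.65
tcp_pos: [0.4889, 0.0806, 0.0607]
orientation: [-0.474, -0.525, -0.474, 0.525]
wrist_force: [0.2, 0.3, 1.6]
finger_gap: 0.051
```

```bash
python3 g.py 21.5 76.7 .019 21.5 54 .019
python3 - <<'E'
from h import *
im,d=env.read_camera("wrist");cv2.imwrite("pics/w3.png",im[:,:,::-1])
E
```

```text
clock 2.65 tcp car [18.5 76.5] 0.0607 gap 0.051 F [0.2 0.3 1.6] yaw(tool y) -5.89 want -5.560000000000002 q [ 0.    0.28 -0.44  0.85 -0.    1.67]
[21.5, 76.7, 0.019] [ 4.17 -0.02 -0.3 ]
[21.5, 54.0, 0.019] [ 4.17  2.25 -0.31]
```

View pics/w3.png

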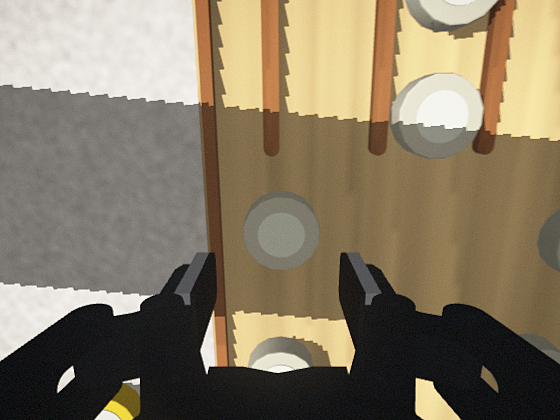

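Request:
{"fn": "servo_tool", "kwargs": {"increments": [{"offset": [0,0,-0.3],"yaw": 0},{"offset": [1,0,-0.3],"yaw": 0},{"offset": [2,0,-0.3],"yaw": 0},{"offset": [3,0,-0.3],"yaw": 0},{"offset": [3.7,0,-0.3],"yaw": 0},{"offset": [4.2,0,-0.3],"yaw": 0},{"offset": [4.2,0,-0.3],"yaw": 0},{"offset": [4.2,0,-0.3],"yaw": 0}]}}

```text
clock: 3.5
tcp_pos: [0.4893, 0.0843, 0.0181]
orientation: [-0.474, -0.525, -0.474, 0.525]
wrist_force: [-0.0, 0.4, -0.3]
finger_gap: 0.0516
```

```bash
python3 g.py 21.5 76.7 .019 21.5 54 .019
python3 - <<'E'
from h import *
im,d=env.read_camera("wrist");cv2.imwrite("pics/w4.png",im[:,:,::-1])
E
```

```text
clock 3.5 tcp car [22.3 76.5] 0.0181 gap 0.0516 F [-0.   0.4 -0.3] yaw(tool y) -5.82 want -5.560000000000002 q [ 0.01  0.34 -0.49  0.74 -0.    1.68]
[21.5, 76.7, 0.019] [-0.09 -0.02  0.08]
[21.5, 54.0, 0.019] [-0.09  2.25  0.07]
```

View pics/w4.png

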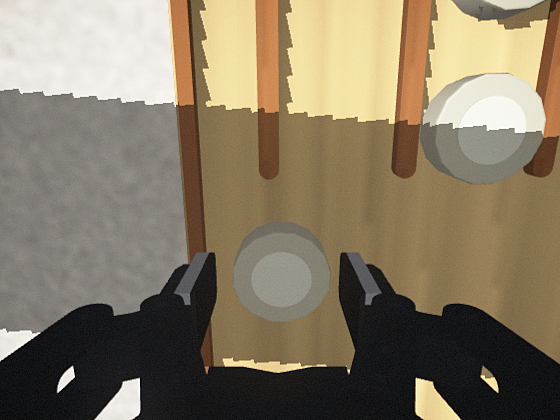

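Request:
{"fn": "servo_tool", "kwargs": {"increments": [{"offset": [0,0,0],"yaw": 0},{"offset": [0,0,0],"yaw": 0},{"offset": [0,0.5,0],"yaw": 0},{"offset": [0,1.0,0],"yaw": 0},{"offset": [0,1.5,0],"yaw": 0},{"offset": [0,2.0,0],"yaw": 0},{"offset": [0,2.25,0],"yaw": 0},{"offset": [0,2.25,0],"yaw": 0}], "claw": 0.5}}

```text
clock: 4.35
tcp_pos: [0.5124, 0.0819, 0.0183]
orientation: [0.474, 0.525, 0.474, -0.525]
wrist_force: [0.2, -0.0, -0.9]
finger_gap: 0.0426
```

```bash
python3 g.py 21.5 54 .06 -68.1 76.3 .06 -68.1 76.3 .019
python3 - <<'E'
from h import *
im,d=env.read_camera("wrist");cv2.imwrite("pics/w5.png",im[:,:,::-1])
E
```

```text
clock 4.35 tcp car [22.1 53.3] 0.0183 gap 0.0426 F [ 0.2 -0.  -0.9] yaw(tool y) -5.83 want -5.560000000000002 q [ 0.    0.37 -0.43  0.76 -0.    1.68]
[21.5, 54.0, 0.06] [-4.17 -0.07  0.06]
[-68.1, 76.3, 0.06] [-4.17 -2.26  9.03]
[-68.1, 76.3, 0.019] [-0.07 -2.26  9.03]
```

View pics/w5.png

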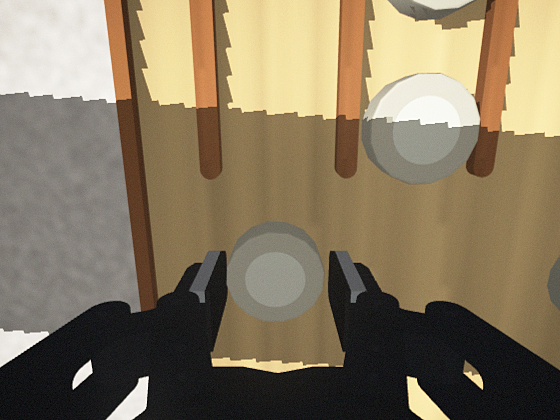

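Request:
{"fn": "servo_tool", "kwargs": {"increments": [{"offset": [0,0,0],"yaw": 0.2},{"offset": [0,0,0],"yaw": 0},{"offset": [-1.5,0,0],"yaw": -0.2},{"offset": [-3.2,-0.1,0],"yaw": -0.2},{"offset": [-3.2,-0.1,1.8],"yaw": -0.2},{"offset": [-3.2,-0.1,3.6],"yaw": -0.2},{"offset": [-3.2,-0.1,3.6],"yaw": -0.2},{"offset": [-3.2,-0.1,3.6],"yaw": -0.2}], "claw": 0.6}}

```text
clock: 5.2
tcp_pos: [0.5069, 0.0463, 0.0503]
orientation: [0.475, 0.524, 0.475, -0.524]
wrist_force: [1.0, -0.3, -0.2]
finger_gap: 0.0516
```

```bash
python3 g.py -14 53.6 .019 58 53.6 .019
python3 - <<'E'
from h import *
im,d=env.read_camera("wrist");cv2.imwrite("pics/w6.png",im[:,:,::-1])
E
```

```text
clock 5.2 tcp car [-13.9  55.3] 0.0503 gap 0.0516 F [ 1.  -0.3 -0.2] yaw(tool y) -5.66 want -5.560000000000002 q [-0.07  0.32 -0.42  0.83  0.    1.6 ]
[-14.0, 53.6, 0.019] [3.13 0.16 0.01]
[58.0, 53.6, 0.019] [ 3.13  0.15 -7.19]
```

View pics/w6.png

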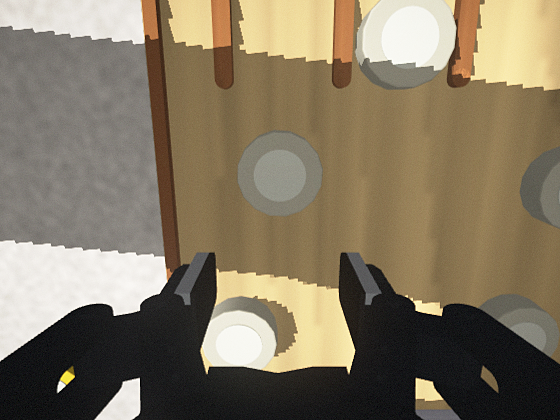

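Request:
{"fn": "servo_tool", "kwargs": {"increments": [{"offset": [0,0.15,0],"yaw": 0},{"offset": [0,0.15,0],"yaw": 0},{"offset": [1,0.15,0],"yaw": 0},{"offset": [2,0.15,0],"yaw": 0},{"offset": [3,0.15,0],"yaw": 0},{"offset": [3,0.15,0],"yaw": 0},{"offset": [3,0.15,-0.4],"yaw": 0},{"offset": [3,0.15,-1],"yaw": 0}], "claw": 0.25}}

```text
clock: 6.05
tcp_pos: [0.5097, 0.0562, 0.0204]
orientation: [0.475, 0.524, 0.475, -0.524]
wrist_force: [-0.1, -0.2, -0.6]
finger_gap: 0.0215
```

Request:
{"fn": "servo_tool", "kwargs": {"increments": [{"offset": [0,0,-0.8],"yaw": 0},{"offset": [0,0,-1.6],"yaw": 0},{"offset": [0,0,-2.4],"yaw": 0},{"offset": [0,0,-3.3],"yaw": 0},{"offset": [0,0,-4.2],"yaw": 0},{"offset": [0,0,-5.2],"yaw": 0},{"offset": [0,0,-6.0],"yaw": 0},{"offset": [0,0,-6.2],"yaw": 0}]}}

```text
clock: 6.85
tcp_pos: [0.5157, 0.1189, 0.0203]
orientation: [0.475, 0.524, 0.475, -0.524]
wrist_force: [0.4, 0.2, 0.9]
finger_gap: 0.0214
```

```bash
python3 g.py 58 53.6 .02
python3 - <<'E'
from h import *
im,d=env.read_camera("wrist");cv2.imwrite("pics/w7.png",im[:,:,::-1])
E
```

```text
clock 6.85 tcp car [59.2 53.6] 0.0203 gap 0.0214 F [0.4 0.2 0.9] yaw(tool y) -5.55 want -5.560000000000002 q [ 0.07  0.39 -0.4   0.78  0.    1.74]
[58.0, 53.6, 0.02] [ 0.03 -0.    0.12]
```

View pics/w7.png

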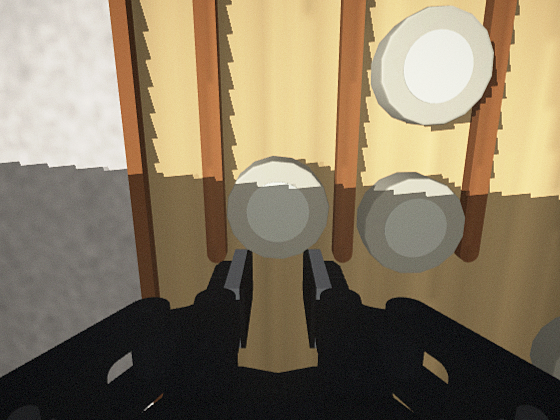

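Request:
{"fn": "servo_tool", "kwargs": {"increments": [{"offset": [-1.5,0,0.5],"yaw": 0},{"offset": [-3,0,1.5],"yaw": 0},{"offset": [-3,-0.5,4.5],"yaw": 0},{"offset": [-3,-1,7.5],"yaw": 0},{"offset": [-3,-1.7,10.5],"yaw": 0},{"offset": [-3,-2.25,12.7],"yaw": 0},{"offset": [-3,-2.25,12.7],"yaw": 0},{"offset": [-3,-2.25,12.7],"yaw": 0}], "claw": 0.6}}

```text
clock: 7.7
tcp_pos: [0.4808, -0.0067, 0.0504]
orientation: [0.474, 0.524, 0.474, -0.524]
wrist_force: [0.5, -0.2, -0.5]
finger_gap: 0.0514
```

```bash
python3 g.py -68.1 76.3 .019
python3 - <<'E'
from h import *
im,d=env.read_camera("wrist");cv2.imwrite("pics/w8.png",im[:,:,::-1])
E
```

```text
clock 7.7 tcp car [-69.1  76.1] 0.0504 gap 0.0514 F [ 0.5 -0.2 -0.5] yaw(tool y) -5.71 want -5.560000000000002 q [-0.18  0.27 -0.49  0.81  0.    1.49]
[-68.1, 76.3, 0.019] [ 3.14 -0.02 -0.1 ]
```

View pics/w8.png

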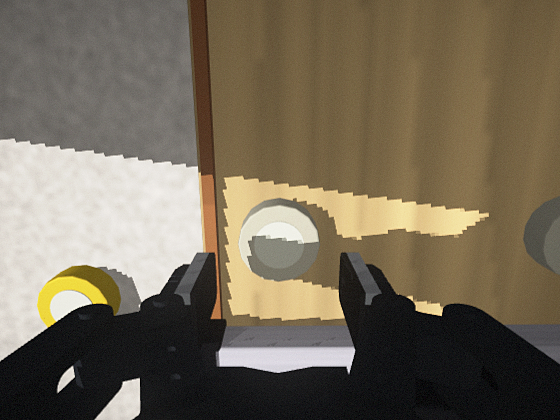

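Request:
{"fn": "servo_tool", "kwargs": {"increments": [{"offset": [0.8,0,-0.1],"yaw": 0},{"offset": [1.6,0,-0.1],"yaw": 0},{"offset": [2.4,0,-0.1],"yaw": 0},{"offset": [3.1,0,-0.1],"yaw": 0},{"offset": [3.1,0,-0.1],"yaw": 0},{"offset": [3.1,0,-0.1],"yaw": 0},{"offset": [3.1,0,-0.1],"yaw": 0},{"offset": [3.1,0,-0.1],"yaw": 0}]}}

```text
clock: 8.55
tcp_pos: [0.4812, -0.0054, 0.0196]
orientation: [0.475, 0.524, 0.475, -0.524]
wrist_force: [0.6, 0.1, -0.2]
finger_gap: 0.0513
```

Request:
{"fn": "servo_tool", "kwargs": {"increments": [{"offset": [0,0,0],"yaw": 0},{"offset": [0,0,0],"yaw": 0},{"offset": [0,0.5,0],"yaw": 0},{"offset": [0,1.0,0],"yaw": 0},{"offset": [0,1.5,0],"yaw": 0},{"offset": [0,2.0,0],"yaw": 0},{"offset": [0,2.25,0],"yaw": 0},{"offset": [0,2.25,0],"yaw": 0}], "claw": 0.5}}

```text
clock: 9.35
tcp_pos: [0.5039, -0.0077, 0.0193]
orientation: [0.475, 0.524, 0.475, -0.524]
wrist_force: [0.7, -0.1, 0.8]
finger_gap: 0.0429
```

```bash
python3 g.py -68 54 .019
python3 - <<'E'
from h import *
im,d=env.read_camera("wrist");cv2.imwrite("pics/w9.png",im[:,:,::-1])
E
```

```text
clock 9.35 tcp car [-67.9  53.1] 0.0193 gap 0.0429 F [ 0.7 -0.1  0.8] yaw(tool y) -5.62 want -5.560000000000002 q [-0.17  0.35 -0.47  0.75 -0.    1.49]
[-68.0, 54.0, 0.019] [ 0.03 -0.09  0.01]
```

View pics/w9.png

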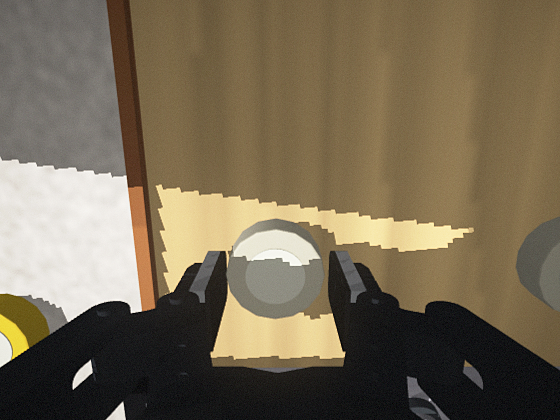

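Request:
{"fn": "servo_tool", "kwargs": {"increments": [{"offset": [0,0,0],"yaw": 0},{"offset": [-1.8,0,0],"yaw": 0},{"offset": [-3.5,0,0],"yaw": 0},{"offset": [-3.5,4,-2.5],"yaw": 0},{"offset": [-3.5,8,-5],"yaw": 0},{"offset": [-3.5,12,-7.2],"yaw": 0},{"offset": [-3.5,13.7,-8.2],"yaw": 0},{"offset": [-3.5,13.7,-8.2],"yaw": 0}], "claw": 0.6}}

```text
clock: 10.2
tcp_pos: [0.65, 0.0619, 0.0539]
orientation: [0.476, 0.524, 0.475, -0.523]
wrist_force: [-0.6, -0.0, -0.4]
finger_gap: 0.0512
```

```bash
python3 - <<'E'
from h import *
import pickle
im,d=env.read_camera("wrist");im,d=env.read_camera("wrist");cv2.imwrite("pics/w10.png",im[:,:,::-1])
pickle.dump(env.camera_model("wrist"),open("m10.pkl","wb"))
E
python3 g.py 13.7 -84 .019
```

```text
clock 10.3 tcp car [ 14.  -82.3] 0.0536 gap 0.0511 F [ 0.4 -1.1  0.3] yaw(tool y) -5.59 want -5.560000000000002 q [-0.03  0.55 -0.03  0.99 -0.    1.64]
[13.7, -84.0, 0.019] [3.46 0.17 0.03]
```

View pics/w10.png

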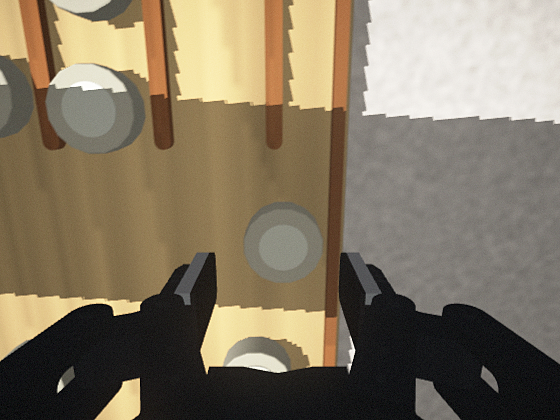

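Request:
{"fn": "servo_tool", "kwargs": {"increments": [{"offset": [0,0.2,0],"yaw": 0},{"offset": [1,0.2,0],"yaw": 0},{"offset": [2,0.2,0],"yaw": 0},{"offset": [3,0.2,0],"yaw": 0},{"offset": [3.4,0.2,0],"yaw": 0},{"offset": [3.4,0.2,0],"yaw": 0},{"offset": [3.4,0.2,0],"yaw": 0},{"offset": [3.4,0.2,0],"yaw": 0}]}}

```text
clock: 11.1
tcp_pos: [0.65, 0.0605, 0.0207]
orientation: [0.475, 0.524, 0.475, -0.524]
wrist_force: [-0.4, 0.4, 0.1]
finger_gap: 0.0513
```

```bash
python3 g.py 13.7 -54.5 .0195
```

```text
clock 11.1 tcp car [ 14.1 -85.8] 0.0207 gap 0.0513 F [-0.4  0.4  0.1] yaw(tool y) -5.61 want -5.560000000000002 q [-0.03  0.59 -0.06  0.92 -0.    1.64]
[13.7, -54.5, 0.0195] [ 0.12 -3.13  0.04]
```

Request:
{"fn": "servo_tool", "kwargs": {"increments": [{"offset": [0.1,0,0],"yaw": 0},{"offset": [0.1,0,0],"yaw": 0},{"offset": [0.1,-0.7,0],"yaw": 0},{"offset": [0.1,-1.4,0],"yaw": 0},{"offset": [0.1,-2.1,0],"yaw": 0},{"offset": [0.1,-2.8,0],"yaw": 0},{"offset": [0.1,-3.15,0],"yaw": 0},{"offset": [0.1,-3.15,0],"yaw": 0}], "claw": 0.5}}

```text
clock: 11.9
tcp_pos: [0.6174, 0.0637, 0.0193]
orientation: [-0.475, -0.524, -0.475, 0.524]
wrist_force: [-0.2, -0.5, 0.1]
finger_gap: 0.0426
```

```bash
python3 g.py 13.7 -54.5 .0195
python3 - <<'E'
from h import *
im,d=env.read_camera("wrist");cv2.imwrite("pics/w11.png",im[:,:,::-1])
E
```

```text
clock 11.9 tcp car [ 14.1 -53. ] 0.0193 gap 0.0426 F [-0.2 -0.5  0.1] yaw(tool y) -5.61 want -5.560000000000002 q [-0.03  0.54 -0.16  0.88 -0.    1.64]
[13.7, -54.5, 0.0195] [-0.02  0.15  0.04]
```

View pics/w11.png

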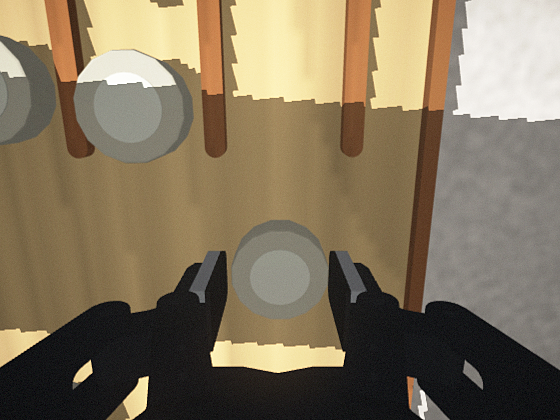

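Request:
{"fn": "servo_tool", "kwargs": {"increments": [{"offset": [0,0,0],"yaw": 0},{"offset": [0,0,0],"yaw": 0},{"offset": [-1.6,0.1,0],"yaw": 0},{"offset": [-3.2,0.1,0],"yaw": 0},{"offset": [-3.2,0.1,1.7],"yaw": 0},{"offset": [-3.2,0.1,3.4],"yaw": 0},{"offset": [-3.2,0.1,3.4],"yaw": 0},{"offset": [-3.2,0.1,3.4],"yaw": 0}], "claw": 0.6}}

```text
clock: 12.75
tcp_pos: [0.6151, 0.0284, 0.0503]
orientation: [-0.474, -0.524, -0.475, 0.525]
wrist_force: [1.1, 0.3, 0.1]
finger_gap: 0.0512
```

Request:
{"fn": "servo_tool", "kwargs": {"increments": [{"offset": [0,0,0],"yaw": 0},{"offset": [0,0,0],"yaw": 0},{"offset": [0,0,0],"yaw": 0},{"offset": [1,0,0],"yaw": 0},{"offset": [2,0,0],"yaw": 0},{"offset": [3.1,0,0],"yaw": 0},{"offset": [3.1,0,0],"yaw": 0},{"offset": [3.1,0,0],"yaw": 0}], "claw": 0.25}}

```text
clock: 13.55
tcp_pos: [0.6153, 0.0297, 0.0194]
orientation: [-0.475, -0.523, -0.475, 0.524]
wrist_force: [0.2, -0.7, 0.8]
finger_gap: 0.0213
```

```bash
python3 g.py 58 -54.5 .02
python3 - <<'E'
from h import *
im,d=env.read_camera("wrist");cv2.imwrite("pics/w12.png",im[:,:,::-1])
E
```

```text
clock 13.55 tcp car [-19.9 -54.2] 0.0194 gap 0.0213 F [ 0.2 -0.7  0.8] yaw(tool y) -5.61 want -5.560000000000002 q [-0.08  0.53 -0.17  0.87 -0.    1.59]
[58.0, -54.5, 0.02] [-0.06  0.02 -7.79]
```

View pics/w12.png

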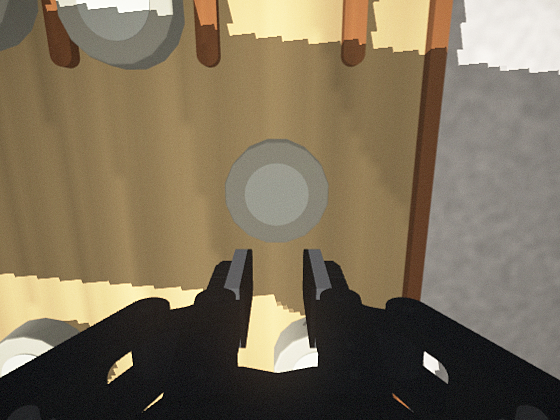

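Request:
{"fn": "servo_tool", "kwargs": {"increments": [{"offset": [-0.05,0.05,-0.6],"yaw": 0},{"offset": [-0.05,0.05,-1.5],"yaw": 0},{"offset": [-0.05,0.05,-2.6],"yaw": 0},{"offset": [-0.05,0.05,-3.8],"yaw": 0},{"offset": [-0.05,0.05,-5.0],"yaw": 0},{"offset": [-0.05,0.05,-6.2],"yaw": 0},{"offset": [-0.05,0.05,-7.2],"yaw": 0},{"offset": [-0.05,0.05,-7.8],"yaw": 0}]}}

```text
clock: 14.4
tcp_pos: [0.6241, 0.1085, 0.0208]
orientation: [-0.475, -0.524, -0.475, 0.524]
wrist_force: [-0.7, -0.4, 0.5]
finger_gap: 0.0214
```

```bash
python3 g.py -66.4 -69.9 .05
python3 - <<'E'
from h import *
im,d=env.read_camera("wrist");cv2.imwrite("pics/w13.png",im[:,:,::-1])
E
```

```text
clock 14.4 tcp car [ 59.4 -55.3] 0.0208 gap 0.0214 F [-0.7 -0.4  0.5] yaw(tool y) -5.55 want -5.560000000000002 q [ 0.05  0.56 -0.12  0.9  -0.    1.71]
[-66.4, -69.9, 0.05] [-2.92  1.46 12.58]
```

View pics/w13.png

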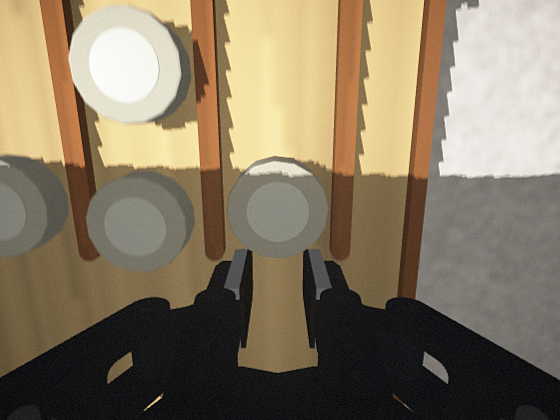

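Third in its lane. Now the last disc.

Request:
{"fn": "servo_tool", "kwargs": {"increments": [{"offset": [-1.5,0,0.5],"yaw": 0},{"offset": [-3,0,1.5],"yaw": 0},{"offset": [-3,0.4,4.5],"yaw": 0},{"offset": [-3,0.8,7.5],"yaw": 0},{"offset": [-3,1.2,10.5],"yaw": 0},{"offset": [-3,1.45,12.6],"yaw": 0},{"offset": [-3,1.45,12.6],"yaw": 0},{"offset": [-3,1.45,12.6],"yaw": 0}], "claw": 0.6}}

```text
clock: 15.25
tcp_pos: [0.6265, -0.0211, 0.0521]
orientation: [0.475, 0.525, 0.474, -0.524]
wrist_force: [-0.3, 1.3, 0.6]
finger_gap: 0.0517
```

```bash
python3 - <<'E'
from h import *
im,d=env.read_camera("wrist");cv2.imwrite("pics/w14.png",im[:,:,::-1])
E
python3 g.py -66.4 -69.9 .019
```

```text
clock 15.3 tcp car [-68.5 -70. ] 0.0518 gap 0.0511 F [ 0.5 -0.4 -0.4] yaw(tool y) -5.68 want -5.560000000000002 q [-0.16  0.51 -0.1   0.95  0.    1.51]
[-66.4, -69.9, 0.019] [ 3.28 -0.02 -0.21]
```

View pics/w14.png

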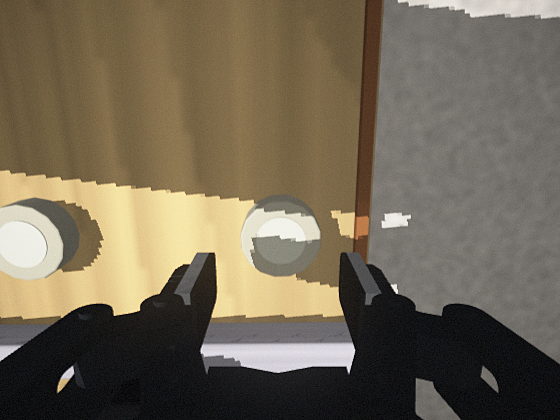

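Request:
{"fn": "servo_tool", "kwargs": {"increments": [{"offset": [0.5,0.05,-0.2],"yaw": 0},{"offset": [1.3,0.05,-0.2],"yaw": 0},{"offset": [2.2,0.05,-0.2],"yaw": 0},{"offset": [3.0,0.05,-0.2],"yaw": 0},{"offset": [3.2,0.05,-0.2],"yaw": 0},{"offset": [3.2,0.05,-0.2],"yaw": 0},{"offset": [3.2,0.05,-0.2],"yaw": 0},{"offset": [3.2,0.05,-0.2],"yaw": 0}]}}

```text
clock: 16.1
tcp_pos: [0.6273, -0.0178, 0.0192]
orientation: [0.475, 0.524, 0.475, -0.524]
wrist_force: [-0.2, -0.6, 1.0]
finger_gap: 0.0516
```

```bash
python3 g.py -66.4 -54.5 .0195
```

```text
clock 16.1 tcp car [-66.1 -70.7] 0.0192 gap 0.0516 F [-0.2 -0.6  1. ] yaw(tool y) -5.62 want -5.560000000000002 q [-0.16  0.55 -0.14  0.88 -0.    1.51]
[-66.4, -54.5, 0.0195] [-0.03 -1.62  0.04]
```

Request:
{"fn": "servo_tool", "kwargs": {"increments": [{"offset": [0,0,0],"yaw": 0},{"offset": [0,0,0],"yaw": 0},{"offset": [0,-0.4,0],"yaw": 0},{"offset": [0,-0.8,0],"yaw": 0},{"offset": [0,-1.2,0],"yaw": 0},{"offset": [0,-1.55,0],"yaw": 0},{"offset": [0,-1.55,0],"yaw": 0},{"offset": [0,-1.55,0],"yaw": 0}], "claw": 0.5}}

```text
clock: 16.9
tcp_pos: [0.6112, -0.0162, 0.0188]
orientation: [-0.475, -0.524, -0.475, 0.524]
wrist_force: [-1.7, 0.3, 0.5]
finger_gap: 0.0427
```

```bash
python3 g.py 40 0 .28 -66 -54.5 .019
```

```text
clock 16.9 tcp car [-65.9 -54.5] 0.0188 gap 0.0427 F [-1.7  0.3  0.5] yaw(tool y) -5.62 want -5.560000000000002 q [-0.16  0.52 -0.18  0.87 -0.    1.51]
[40.0, 0.0, 0.28] [-26.12  -5.47 -10.59]
[-66.0, -54.5, 0.019] [-0.02 -0.    0.01]
```

Request:
{"fn": "servo_tool", "kwargs": {"increments": [{"offset": [0,0,0],"yaw": 0},{"offset": [0,0,0],"yaw": 0},{"offset": [-2,0,0],"yaw": 0},{"offset": [-5,0,0],"yaw": 0},{"offset": [-9,-1.5,0],"yaw": -8.5},{"offset": [-13,-3,0.5],"yaw": -17},{"offset": [-17,-4.5,1],"yaw": -25.5},{"offset": [-21,-5.5,2],"yaw": -34}], "claw": 0.6}}

```text
clock: 17.7
tcp_pos: [0.5536, -0.0303, 0.2304]
orientation: [0.608, 0.36, 0.609, -0.36]
wrist_force: [0.4, -0.6, -0.3]
finger_gap: 0.0513
```

Request:
{"fn": "servo_tool", "kwargs": {"increments": [{"offset": [0,0,0],"yaw": -8},{"offset": [0,0,0],"yaw": -16},{"offset": [0,0,0],"yaw": -24},{"offset": [0,0,0],"yaw": -32},{"offset": [0,0,0],"yaw": -40},{"offset": [0,0,0],"yaw": -48},{"offset": [0,0,0],"yaw": -56},{"offset": [0,0,0],"yaw": -56}]}}

```text
clock: 18.5
tcp_pos: [0.5547, -0.0307, 0.2287]
orientation: [0.706, 0.035, 0.706, -0.035]
wrist_force: [-0.5, -0.3, 0.4]
finger_gap: 0.0512
```

```bash
python3 g.py;python3 - <<'E'
from h import *
import pickle
s=env.get_state();m=env.camera_model("wrist");im,d=env.read_camera("wrist");pickle.dump((s,m,d),open("w15.pkl","wb"))
cv2.imwrite("pics/w15.png",im[:,:,::-1])
im,d=env.read_camera("top");c=im[125:260,165:335,::-1];cv2.imwrite("pics/top2.png",cv2.resize(c,None,fx=4,fy=4,interpolation=cv2.INTER_CUBIC))
E
```

```text
clock 18.5 tcp car [-85.9   0.3] 0.2287 gap 0.0512 F [-0.5 -0.3  0.4] yaw(tool y) 84.4 want -5.560000000000002 q [-0.2   0.28 -0.01  1.28 -0.   -0.1 ]
```

View pics/w15.png

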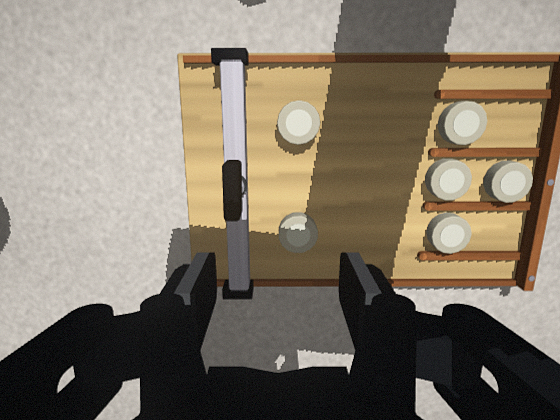

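View pics/top2.png

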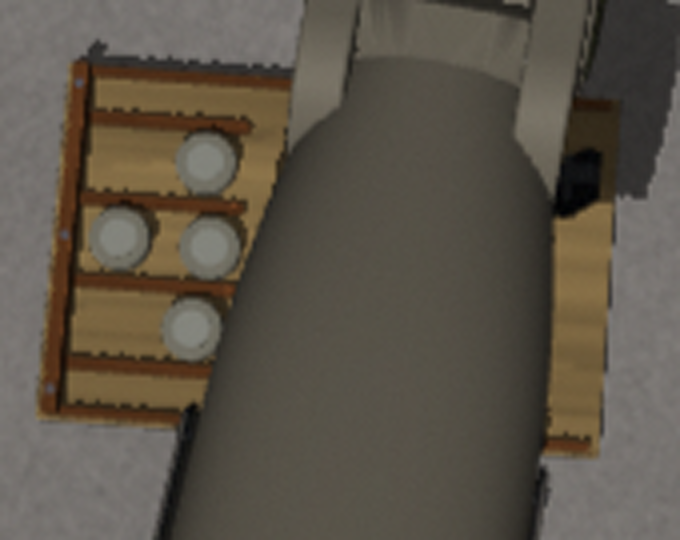

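Run:
```python
from g import *
s,m,d=pickle.load(open("w15.pkl","rb"))
f=210/np.tan(np.radians(m["vertical_fov"]/2));T=m["world_from_camera"]
v,u=np.mgrid[0:420,0:560]
P=(np.stack([(u-m["cx"])/f*d,-(v-m["cy"])/f*d,-d,np.ones_like(d)],-1)@T.T)[...,:3]
C=(P[...,:2]-c["t"])@c["R"]*1000; Z=P[...,2]*1000
for n,uu,vv in [("+b",299,122),("-b",298,232),("+a",464,123),("m",449,180),("m",510,183),("-a",449,234)]:
    w=onz(m,uu,vv,.028);print(n,carr(w).round(1),Z[vv,uu].round(1))
k=(Z>70)&(Z<80)&(d>0)&(u>205)&(u<265)&(v>140)&(v<240)
q=C[k];print(k.sum(),Z[k].mean(),q.min(0),q.max(0))
r=cv2.minAreaRect(q.astype(np.float32));print("grip",r)
k=(Z>36)&(Z<44)&(d>0)&(u>205)&(u<265)&(v>70)&(v<280);q=C[k];print("gate x",np.percentile(q[:,0],[2,98]),q.mean(0))
```

```text
+b [-65.5  54.8] 28.7
-b [-64.9 -51.9] 28.9
+a [86.2 53.7] 29.0
m [78.9  0.5] 28.0
m [137.8  -2.5] 29.5
-a [ 85.5 -54.1] 28.6
975 74.72292813098443 [-131.64560911  -26.66689239] [-117.34167549   23.38658605]
grip ((-124.50666046142578, -1.6527824401855469), (50.078895568847656, 14.110372543334961), 89.5577392578125)
gate x [-133.98434318 -114.69581727] [-123.79113938   12.12916745]
```

Run:
```python
from g import *
im=cv2.imread("pics/w15.png");cv2.imwrite("pics/w15c.png",cv2.resize(im[35:310,170:560],None,fx=2,fy=2,interpolation=cv2.INTER_CUBIC))
s,m,d=pickle.load(open("w15.pkl","rb"))
for n,uu,vv in [("wall+",299,58.5),("wall-",299,283),("r81",437,94),("r27",432,153),("r-27",427,207),("r-81",421,256)]:
    print(n,carr(onz(m,uu,vv,.018)).round(1))
```

```text
wall+ [-65.7 110.5]
wall- [ -62.5 -112.6]
r81 [62.7 79.6]
r27 [64.  25.1]
r-27 [ 64.9 -28.9]
r-81 [ 64.3 -81.8]
```

View pics/w15c.png

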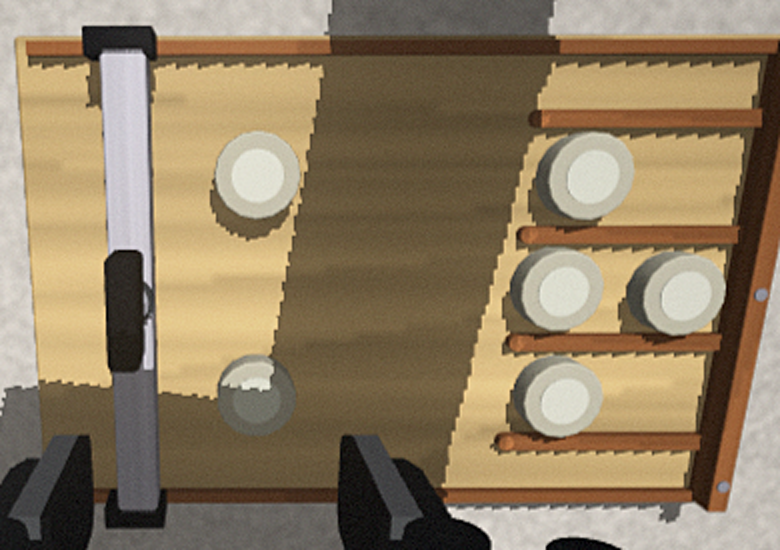

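Request:
{"fn": "servo_tool", "kwargs": {"increments": [{"offset": [2,-2,0.1],"yaw": 0},{"offset": [5,-3.8,0.1],"yaw": 0},{"offset": [8,-3.8,0.1],"yaw": 0},{"offset": [11,-3.8,0.1],"yaw": 0},{"offset": [12.5,-3.8,0.1],"yaw": 0},{"offset": [13.5,-3.8,0.1],"yaw": 0},{"offset": [13.5,-3.8,0.1],"yaw": 0},{"offset": [13.5,-3.8,0.1],"yaw": 0}]}}

```text
clock: 19.4
tcp_pos: [0.5525, -0.0687, 0.0945]
orientation: [0.707, 0.035, 0.706, -0.035]
wrist_force: [0.2, 0.1, -0.1]
finger_gap: 0.0508
```

```bash
python3 g.py -124.5 -0.5 .052;python3 - <<'E'
from h import *
im,d=env.read_camera("wrist")
cv2.imwrite("pics/w16.png",im[:,:,::-1])
E
```

```text
clock 19.4 tcp car [-123.9   -1.3] 0.0945 gap 0.0508 F [ 0.2  0.1 -0.1] yaw(tool y) 84.34 want -5.560000000000002 q [-0.27  0.36 -0.24  0.97 -0.   -0.17]
[-124.5, -0.5, 0.052] [ 4.25 -0.06 -0.08]
```

View pics/w16.png

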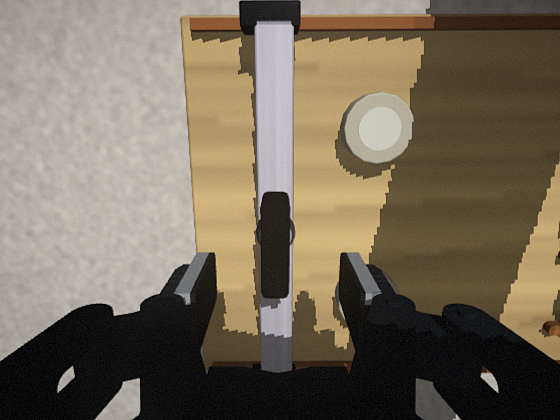

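Request:
{"fn": "servo_tool", "kwargs": {"increments": [{"offset": [1,-0.05,-0.1],"yaw": 0},{"offset": [2,-0.05,-0.1],"yaw": 0},{"offset": [3,-0.05,-0.1],"yaw": 0},{"offset": [3.8,-0.05,-0.1],"yaw": 0},{"offset": [4.2,-0.05,-0.1],"yaw": 0},{"offset": [4.2,-0.05,-0.1],"yaw": 0},{"offset": [4.2,-0.05,-0.1],"yaw": 0},{"offset": [4.2,-0.05,-0.1],"yaw": 0}]}}

```text
clock: 20.25
tcp_pos: [0.5514, -0.0691, 0.0522]
orientation: [0.707, 0.035, 0.706, -0.035]
wrist_force: [-0.0, -0.5, -0.5]
finger_gap: 0.0511
```

Request:
{"fn": "servo_tool", "kwargs": {"increments": [{"offset": [0,0,0],"yaw": 0},{"offset": [0,0,0],"yaw": 0},{"offset": [0,0,0],"yaw": 0},{"offset": [0,0,0],"yaw": 0},{"offset": [0,0,0],"yaw": 0},{"offset": [0,0,0],"yaw": 0},{"offset": [0,0,0],"yaw": 0},{"offset": [0,0,0],"yaw": 0}], "claw": 0, "force": 30}}

```text
clock: 21.05
tcp_pos: [0.5512, -0.0692, 0.0522]
orientation: [0.706, 0.035, 0.706, -0.035]
wrist_force: [-1.6, -0.8, 3.9]
finger_gap: 0.0134
```

```bash
python3 g.py 0 -1 .052;python3 - <<'E'
from h import *
print(env.get_state()["ft_torque"])
E
```

```text
clock 21.05 tcp car [-124.5    0. ] 0.0522 gap 0.0134 F [-1.6 -0.8  3.9] yaw(tool y) 84.38 want -5.560000000000002 q [-0.27  0.39 -0.3   0.88 -0.   -0.17]
[0.0, -1.0, 0.052] [1.000e-02 1.245e+01 9.000e-02]
[-0.09523121  0.24249286 -0.06450011]
```

Request:
{"fn": "servo_tool", "kwargs": {"increments": [{"offset": [0,0.8,0],"yaw": 0},{"offset": [0,1.6,0],"yaw": 0},{"offset": [0,2.2,0],"yaw": 0},{"offset": [0,2.8,0],"yaw": 0},{"offset": [0,3.4,0],"yaw": 0},{"offset": [0,4.2,0],"yaw": 0},{"offset": [0,5.1,0],"yaw": 0},{"offset": [0,6.0,0],"yaw": 0}]}}

```text
clock: 21.85
tcp_pos: [0.5567, -0.0099, 0.0521]
orientation: [0.706, 0.034, 0.706, -0.036]
wrist_force: [-2.1, -4.1, 6.5]
finger_gap: 0.0132
```

```bash
python3 g.py 0 0 .052;python3 - <<'E'
from h import *
print(env.get_state()["ft_torque"])
im,d=env.read_camera("wrist")
cv2.imwrite("pics/w17.png",im[:,:,::-1])
E
```

```text
clock 21.85 tcp car [-65.    0.3] 0.0521 gap 0.0132 F [-2.1 -4.1  6.5] yaw(tool y) 84.34 want -5.560000000000002 q [-0.16  0.4  -0.3   0.88 -0.   -0.06]
[0.0, 0.0, 0.052] [0.   6.5  0.02]
[-0.61318939  0.42831393 -0.00207569]
```

View pics/w17.png

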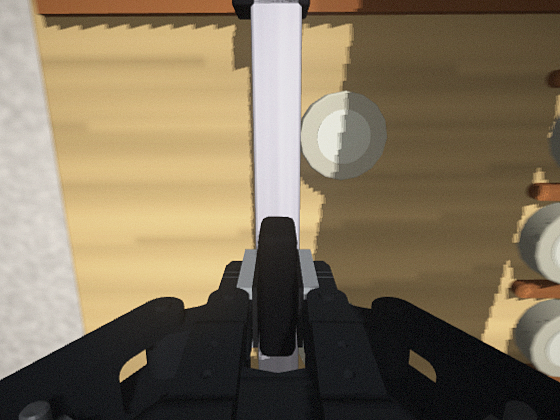

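Request:
{"fn": "servo_tool", "kwargs": {"increments": [{"offset": [0,0.7,0],"yaw": 0},{"offset": [0,1.4,0],"yaw": 0},{"offset": [0,2.2,0],"yaw": 0},{"offset": [0,3.0,0],"yaw": 0},{"offset": [0,3.8,0],"yaw": 0},{"offset": [0,4.6,0],"yaw": 0},{"offset": [0,5.4,0],"yaw": 0},{"offset": [0,6.0,0],"yaw": 0}]}}

```text
clock: 22.7
tcp_pos: [0.5624, 0.0501, 0.0522]
orientation: [0.706, 0.034, 0.706, -0.035]
wrist_force: [-3.1, -3.7, 6.4]
finger_gap: 0.0133
```

```bash
python3 g.py 0 0 .052;python3 - <<'E'
from h import *
im,d=env.read_camera("wrist")
cv2.imwrite("pics/w18.png",im[:,:,::-1])
im,d=env.read_camera("scene");c=im[180:330,190:390,::-1]
cv2.imwrite("pics/s18.png",cv2.resize(c,None,fx=4,fy=4,interpolation=cv2.INTER_CUBIC))
E
```

```text
clock 22.7 tcp car [-4.7  0.4] 0.0522 gap 0.0133 F [-3.1 -3.7  6.4] yaw(tool y) 84.37 want -5.560000000000002 q [-0.05  0.41 -0.27  0.89 -0.    0.05]
[0.0, 0.0, 0.052] [0.01 0.47 0.04]
```

View pics/w18.png

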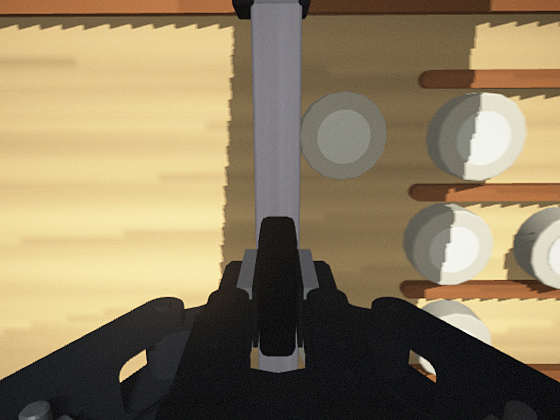

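View pics/s18.png

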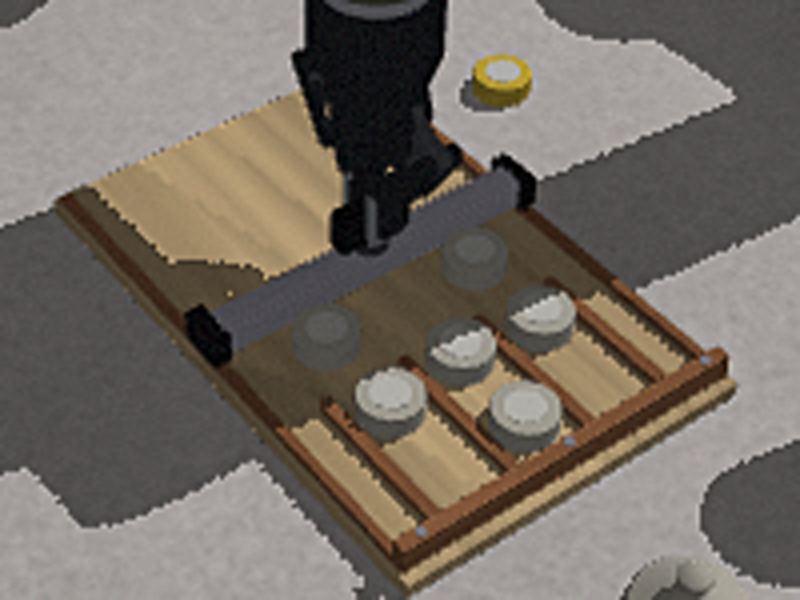

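Run:
```python
from g import *
m=env.camera_model("scene")
for n,a,b in [("-b",325,326),("+b",474,249),("-a",390,390),("+a",540,311),("m",462,345),("m2",525,405)]:
    print(n,carr(onz(m,190+a/4,180+b/4,.028)).round(1))
```

```text
-b [ 28.2 -53.6]
+b [28.5 54.9]
-a [ 88.7 -53. ]
+a [90.8 53. ]
m [85.4  0.1]
m2 [140.5  -0.3]
```

Request:
{"fn": "servo_tool", "kwargs": {"increments": [{"offset": [0,0.6,0],"yaw": 0},{"offset": [0,1.2,0],"yaw": 0},{"offset": [0,1.8,0],"yaw": 0},{"offset": [0,2.4,0],"yaw": 0},{"offset": [0,2.9,0],"yaw": 0},{"offset": [0,3.4,0],"yaw": 0},{"offset": [0,3.8,0],"yaw": 0},{"offset": [0,4.0,0],"yaw": 0}]}}

```text
clock: 23.6
tcp_pos: [0.5661, 0.0898, 0.0521]
orientation: [0.706, 0.034, 0.707, -0.035]
wrist_force: [-3.4, -3.4, 7.4]
finger_gap: 0.0133
```

Request:
{"fn": "servo_tool", "kwargs": {"increments": [{"offset": [0,0.3,0],"yaw": 0},{"offset": [0,0.6,0],"yaw": 0},{"offset": [0,0.9,0],"yaw": 0},{"offset": [0,1.2,0],"yaw": 0},{"offset": [0,1.5,0],"yaw": 0},{"offset": [0,1.8,0],"yaw": 0},{"offset": [0,2.0,0],"yaw": 0},{"offset": [0,2.0,0],"yaw": 0}]}}

```text
clock: 24.4
tcp_pos: [0.568, 0.1098, 0.0521]
orientation: [0.706, 0.034, 0.707, -0.035]
wrist_force: [-3.7, -2.1, 7.9]
finger_gap: 0.0136
```

```bash
python3 g.py 75 0 .052;python3 - <<'E'
from h import *
im,d=env.read_camera("wrist")
cv2.imwrite("pics/w19.png",im[:,:,::-1])
im,d=env.read_camera("scene");c=im[180:330,190:390,::-1]
cv2.imwrite("pics/s19.png",cv2.resize(c,None,fx=4,fy=4,interpolation=cv2.INTER_CUBIC))
E
```

```text
clock 24.4 tcp car [55.2  0.6] 0.0521 gap 0.0136 F [-3.7 -2.1  7.9] yaw(tool y) 84.38 want -5.560000000000002 q [ 0.05  0.43 -0.24  0.9  -0.    0.15]
[75.0, 0.0, 0.052] [0.01 1.98 0.06]
```

View pics/w19.png

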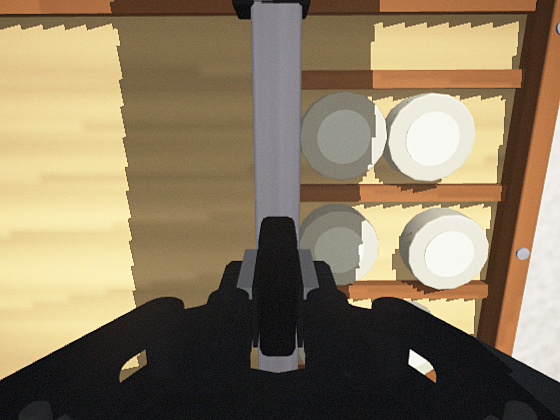

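View pics/s19.png

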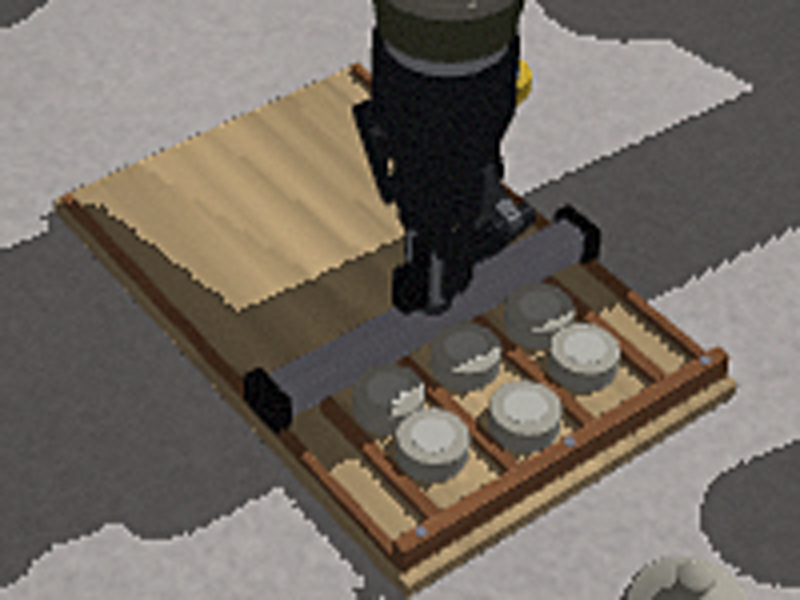

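Request:
{"fn": "servo_tool", "kwargs": {"increments": [{"offset": [0,0.3,0],"yaw": 0},{"offset": [0,0.6,0],"yaw": 0},{"offset": [0,0.9,0],"yaw": 0},{"offset": [0,1.1,0],"yaw": 0},{"offset": [0,1.3,0],"yaw": 0},{"offset": [0,1.5,0],"yaw": 0},{"offset": [0,1.6,0],"yaw": 0},{"offset": [0,1.6,0],"yaw": 0}]}}

```text
clock: 25.3
tcp_pos: [0.5694, 0.1255, 0.0521]
orientation: [0.706, 0.034, 0.707, -0.035]
wrist_force: [-4.1, -1.2, 8.2]
finger_gap: 0.0133
```

Request:
{"fn": "servo_tool", "kwargs": {"increments": [{"offset": [0,0.05,0],"yaw": 0},{"offset": [0,0.1,0],"yaw": 0},{"offset": [0,0.15,0],"yaw": 0},{"offset": [0,0.2,0],"yaw": 0},{"offset": [0,0.2,0],"yaw": 0},{"offset": [0,0.2,0],"yaw": 0},{"offset": [0,0.2,0],"yaw": 0},{"offset": [0,0.2,0],"yaw": 0}]}}

```text
clock: 26.1
tcp_pos: [0.5696, 0.1273, 0.0521]
orientation: [0.706, 0.034, 0.707, -0.035]
wrist_force: [-2.6, -3.5, 7.4]
finger_gap: 0.0135
```

```bash
python3 g.py 75 0 .052;python3 - <<'E'
from h import *
im,d=env.read_camera("wrist")
cv2.imwrite("pics/w20.png",im[:,:,::-1])
E
```

```text
clock 26.1 tcp car [72.8  0.7] 0.0521 gap 0.0135 F [-2.6 -3.5  7.4] yaw(tool y) 84.37 want -5.560000000000002 q [ 0.08  0.44 -0.22  0.91 -0.    0.18]
[75.0, 0.0, 0.052] [0.01 0.22 0.07]
```

View pics/w20.png

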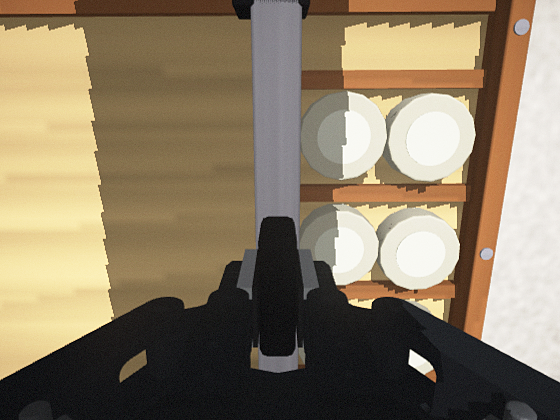

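Request:
{"fn": "servo_tool", "kwargs": {"increments": [{"offset": [0,0.05,0],"yaw": 0},{"offset": [0,0.1,0],"yaw": 0},{"offset": [0,0.15,0],"yaw": 0},{"offset": [0,0.2,0],"yaw": 0},{"offset": [0,0.2,0],"yaw": 0},{"offset": [0,0.2,0],"yaw": 0},{"offset": [0,0.2,0],"yaw": 0},{"offset": [0,0.2,0],"yaw": 0}]}}

```text
clock: 26.95
tcp_pos: [0.5698, 0.1292, 0.0521]
orientation: [0.706, 0.034, 0.707, -0.035]
wrist_force: [-3.8, -2.8, 7.7]
finger_gap: 0.0135
```

```bash
python3 g.py 75 0 .052
```

```text
clock 26.95 tcp car [74.8  0.7] 0.0521 gap 0.0135 F [-3.8 -2.8  7.7] yaw(tool y) 84.36 want -5.560000000000002 q [ 0.09  0.44 -0.22  0.91 -0.    0.18]
[75.0, 0.0, 0.052] [0.01 0.02 0.07]
```

Not in contact yet; 1 mm steps.

Request:
{"fn": "servo_tool", "kwargs": {"increments": [{"offset": [0,0.02,0],"yaw": 0},{"offset": [0,0.04,0],"yaw": 0},{"offset": [0,0.06,0],"yaw": 0},{"offset": [0,0.08,0],"yaw": 0},{"offset": [0,0.1,0],"yaw": 0},{"offset": [0,0.1,0],"yaw": 0},{"offset": [0,0.1,0],"yaw": 0},{"offset": [0,0.1,0],"yaw": 0}]}}

```text
clock: 27.75
tcp_pos: [0.5699, 0.1302, 0.0521]
orientation: [0.706, 0.034, 0.707, -0.035]
wrist_force: [-2.9, -3.8, 8.2]
finger_gap: 0.0133
```

Request:
{"fn": "servo_tool", "kwargs": {"increments": [{"offset": [0,0.02,0],"yaw": 0},{"offset": [0,0.04,0],"yaw": 0},{"offset": [0,0.06,0],"yaw": 0},{"offset": [0,0.08,0],"yaw": 0},{"offset": [0,0.1,0],"yaw": 0},{"offset": [0,0.1,0],"yaw": 0},{"offset": [0,0.1,0],"yaw": 0},{"offset": [0,0.1,0],"yaw": 0}]}}

```text
clock: 28.55
tcp_pos: [0.57, 0.1312, 0.0521]
orientation: [0.706, 0.034, 0.707, -0.035]
wrist_force: [-3.7, -4.5, 8.2]
finger_gap: 0.0135
```

```bash
python3 g.py 77 0 .052;python3 - <<'E'
from h import *
im,d=env.read_camera("wrist")
cv2.imwrite("pics/w21.png",cv2.resize(im[60:320,270:560,::-1],None,fx=2.5,fy=2.3))
E
```

```text
clock 28.55 tcp car [76.7  0.7] 0.0521 gap 0.0135 F [-3.7 -4.5  8.2] yaw(tool y) 84.36 want -5.560000000000002 q [ 0.09  0.44 -0.22  0.91 -0.    0.19]
[77.0, 0.0, 0.052] [0.01 0.03 0.07]
```

View pics/w21.png

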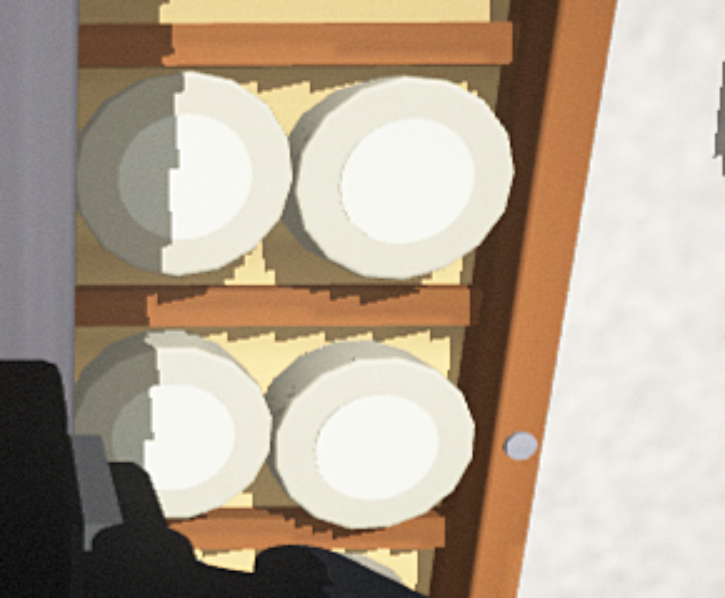

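Request:
{"fn": "servo_tool", "kwargs": {"increments": [{"offset": [0,0.02,0],"yaw": 0},{"offset": [0,0.04,0],"yaw": 0},{"offset": [0,0.06,0],"yaw": 0},{"offset": [0,0.08,0],"yaw": 0},{"offset": [0,0.1,0],"yaw": 0},{"offset": [0,0.1,0],"yaw": 0},{"offset": [0,0.1,0],"yaw": 0},{"offset": [0,0.1,0],"yaw": 0}]}}

```text
clock: 29.4
tcp_pos: [0.5701, 0.1322, 0.0521]
orientation: [0.706, 0.034, 0.707, -0.035]
wrist_force: [-4.8, -2.8, 8.1]
finger_gap: 0.0132
```

Request:
{"fn": "servo_tool", "kwargs": {"increments": [{"offset": [0,0.02,0],"yaw": 0},{"offset": [0,0.04,0],"yaw": 0},{"offset": [0,0.06,0],"yaw": 0},{"offset": [0,0.08,0],"yaw": 0},{"offset": [0,0.1,0],"yaw": 0},{"offset": [0,0.1,0],"yaw": 0},{"offset": [0,0.1,0],"yaw": 0},{"offset": [0,0.1,0],"yaw": 0}]}}

```text
clock: 30.2
tcp_pos: [0.5702, 0.1331, 0.0521]
orientation: [0.706, 0.034, 0.707, -0.036]
wrist_force: [-3.5, -4.0, 7.8]
finger_gap: 0.0136
```

```bash
python3 g.py 77 0 .052
```

```text
clock 30.2 tcp car [78.6  0.7] 0.0521 gap 0.0136 F [-3.5 -4.   7.8] yaw(tool y) 84.36 want -5.560000000000002 q [ 0.09  0.45 -0.22  0.91 -0.    0.19]
[77.0, 0.0, 0.052] [ 0.01 -0.16  0.07]
```

Request:
{"fn": "servo_tool", "kwargs": {"increments": [{"offset": [0,0.02,0],"yaw": 0},{"offset": [0,0.04,0],"yaw": 0},{"offset": [0,0.06,0],"yaw": 0},{"offset": [0,0.08,0],"yaw": 0},{"offset": [0,0.1,0],"yaw": 0},{"offset": [0,0.1,0],"yaw": 0},{"offset": [0,0.1,0],"yaw": 0},{"offset": [0,0.1,0],"yaw": 0}]}}

```text
clock: 31.0
tcp_pos: [0.5702, 0.1332, 0.0521]
orientation: [0.706, 0.034, 0.707, -0.036]
wrist_force: [-4.5, -6.1, 8.2]
finger_gap: 0.013
```

```bash
python3 g.py 77 0 .052;python3 - <<'E'
from h import *
im,d=env.read_camera("wrist")
cv2.imwrite("pics/w22.png",cv2.resize(im[60:320,270:560,::-1],None,fx=2.5,fy=2.3))
im,d=env.read_camera("scene");c=im[220:330,230:390,::-1]
cv2.imwrite("pics/s22.png",cv2.resize(c,None,fx=5,fy=5,interpolation=cv2.INTER_CUBIC))
E
```

```text
clock 31.0 tcp car [78.8  0.7] 0.0521 gap 0.013 F [-4.5 -6.1  8.2] yaw(tool y) 84.32 want -5.560000000000002 q [ 0.09  0.45 -0.22  0.91 -0.    0.19]
[77.0, 0.0, 0.052] [ 0.01 -0.18  0.07]
```

View pics/w22.png

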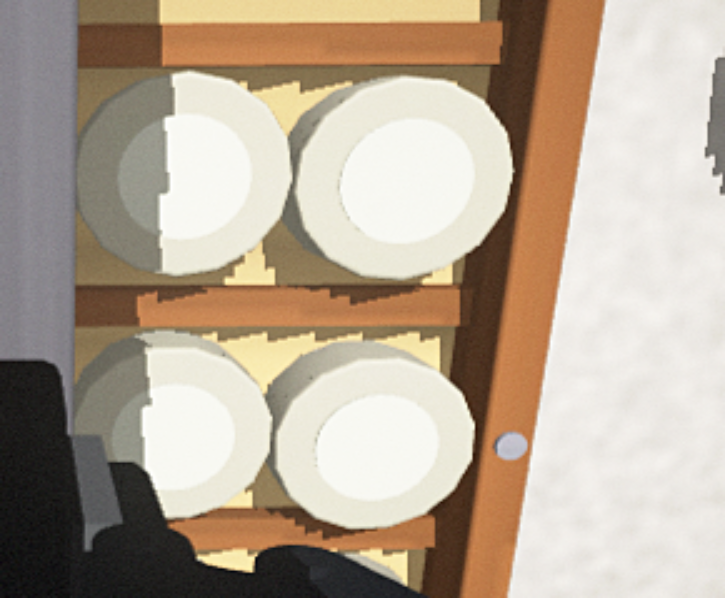

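View pics/s22.png

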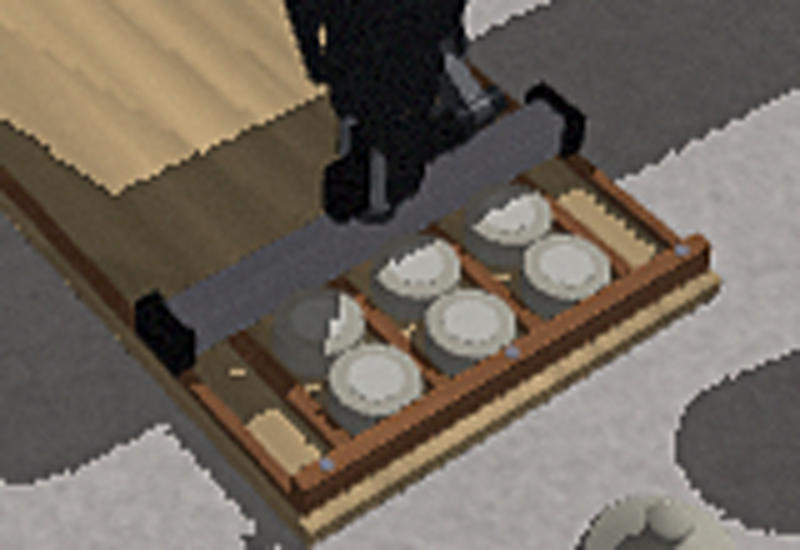

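Request:
{"fn": "servo_tool", "kwargs": {"increments": [{"offset": [0,0.02,0],"yaw": 0},{"offset": [0,0.04,0],"yaw": 0},{"offset": [0,0.06,0],"yaw": 0},{"offset": [0,0.08,0],"yaw": 0},{"offset": [0,0.1,0],"yaw": 0},{"offset": [0,0.1,0],"yaw": 0},{"offset": [0,0.1,0],"yaw": 0},{"offset": [0,0.1,0],"yaw": 0}]}}

```text
clock: 31.9
tcp_pos: [0.5702, 0.1333, 0.0521]
orientation: [0.706, 0.033, 0.707, -0.037]
wrist_force: [-3.5, -8.8, 8.8]
finger_gap: 0.0132
```

```bash
python3 g.py 77 0 .052;python3 - <<'E'
from h import *
s=env.get_state();print(s["tau"],s["wrist_force"])
E
```

```text
clock 31.9 tcp car [78.9  0.7] 0.0521 gap 0.0132 F [-3.5 -8.8  8.8] yaw(tool y) 84.29 want -5.560000000000002 q [ 0.1   0.45 -0.22  0.91 -0.01  0.19]
[77.0, 0.0, 0.052] [ 0.01 -0.19  0.07]
[  4.68848303 -47.11604476  26.08012855  -2.17439979   2.51185991
   0.05717246] [-3.47864743 -8.78665709  8.80262345]
```

Request:
{"fn": "servo_tool", "kwargs": {"increments": [{"offset": [0,0.05,0],"yaw": 0},{"offset": [0,0.1,0],"yaw": 0},{"offset": [0,0.1,0],"yaw": 0},{"offset": [0,0.1,0],"yaw": 0},{"offset": [0,0.1,0],"yaw": 0},{"offset": [0,0.1,0],"yaw": 0},{"offset": [0,0.1,0],"yaw": 0},{"offset": [0,0.1,0],"yaw": 0}], "force": 40}}

```text
clock: 32.7
tcp_pos: [0.5702, 0.1334, 0.0522]
orientation: [0.706, 0.033, 0.707, -0.038]
wrist_force: [-4.0, -11.8, 9.1]
finger_gap: 0.0132
```

```bash
python3 g.py 77 0 .052
```

```text
clock 32.7 tcp car [79.   0.7] 0.0522 gap 0.0132 F [ -4.  -11.8   9.1] yaw(tool y) 84.26 want -5.560000000000002 q [ 0.1   0.45 -0.21  0.91 -0.01  0.2 ]
[77.0, 0.0, 0.052] [ 0.02 -0.2   0.07]
```

Request:
{"fn": "servo_tool", "kwargs": {"increments": [{"offset": [0,-0.1,0],"yaw": 4},{"offset": [0,-0.1,0],"yaw": 10},{"offset": [0,-0.1,0],"yaw": 16},{"offset": [0,-0.1,0],"yaw": 22},{"offset": [0,-0.1,0],"yaw": 28},{"offset": [0,-0.1,0],"yaw": 34},{"offset": [0,-0.1,0],"yaw": 40},{"offset": [0,-0.1,0],"yaw": 45}]}}

```text
clock: 33.5
tcp_pos: [0.5709, 0.1346, 0.0522]
orientation: [0.639, 0.303, 0.638, -0.305]
wrist_force: [-2.3, -4.9, 6.9]
finger_gap: 0.0132
```

```bash
python3 g.py;python3 - <<'E'
from h import *
s=env.get_state();print(s["ft_torque"])
im,d=env.read_camera("wrist")
cv2.imwrite("pics/w23.png",im[:,:,::-1])
E
```

```text
clock 33.5 tcp car [80.2  0.1] 0.0522 gap 0.0132 F [-2.3 -4.9  6.9] yaw(tool y) 39.12 want -5.560000000000002 q [ 0.1   0.45 -0.21  0.91 -0.    0.98]
[-0.92061256  0.48754936  0.08846444]
```

View pics/w23.png

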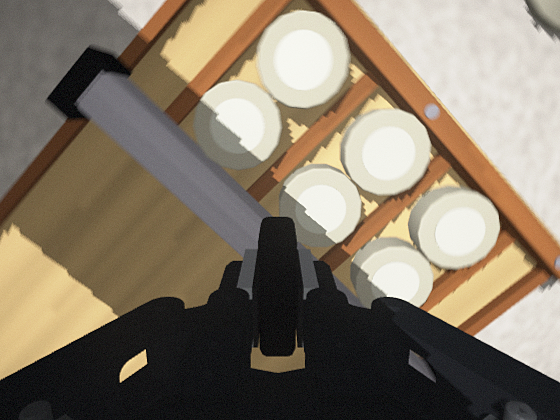

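Request:
{"fn": "servo_tool", "kwargs": {"increments": [{"offset": [0,0,0],"yaw": 6},{"offset": [0,0,0],"yaw": 12},{"offset": [0,0,0],"yaw": 18},{"offset": [0,0,0],"yaw": 24},{"offset": [0,0,0],"yaw": 30},{"offset": [0,0,0],"yaw": 36},{"offset": [0,0,0],"yaw": 41},{"offset": [0,0,0],"yaw": 44}]}}

```text
clock: 34.35
tcp_pos: [0.5722, 0.135, 0.0522]
orientation: [0.48, 0.521, 0.478, -0.52]
wrist_force: [1.1, -2.9, 3.5]
finger_gap: 0.0132
```

Request:
{"fn": "servo_tool", "kwargs": {"increments": [{"offset": [0,0,0],"yaw": 1},{"offset": [0,0,0],"yaw": 2},{"offset": [0,0,0],"yaw": 3},{"offset": [0,0,0],"yaw": 3},{"offset": [0,0,0],"yaw": 3},{"offset": [0,0,0],"yaw": 3},{"offset": [0,0,0],"yaw": 3},{"offset": [0,0,0],"yaw": 3}]}}

```text
clock: 35.15
tcp_pos: [0.5723, 0.135, 0.0522]
orientation: [0.467, 0.532, 0.465, -0.532]
wrist_force: [1.9, -5.2, 4.2]
finger_gap: 0.0132
```

```bash
python3 g.py;python3 - <<'E'
from h import *
s=env.get_state();print(s["ft_torque"])
im,d=env.read_camera("wrist")
cv2.imwrite("pics/w24.png",im[:,:,::-1])
E
```

```text
clock 35.15 tcp car [80.8 -1.2] 0.0522 gap 0.0132 F [ 1.9 -5.2  4.2] yaw(tool y) -7.5 want -5.560000000000002 q [ 0.1   0.45 -0.21  0.91 -0.    1.8 ]
[-1.14851947 -0.40093947  0.94850375]
```

View pics/w24.png

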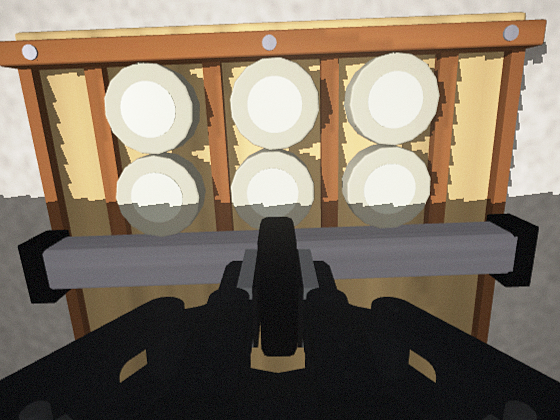

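Request:
{"fn": "servo_tool", "kwargs": {"increments": [{"offset": [0,0,0],"yaw": 0},{"offset": [0,0,0],"yaw": 0},{"offset": [0,0,0],"yaw": 0},{"offset": [0,0,0],"yaw": 0},{"offset": [-1.5,0,0],"yaw": 0},{"offset": [-4,0,0],"yaw": 0},{"offset": [-8,0,0],"yaw": 0},{"offset": [-12,0,0],"yaw": 0}], "claw": 0.5, "force": 20}}

```text
clock: 36.0
tcp_pos: [0.5702, 0.1361, 0.1722]
orientation: [-0.465, -0.531, -0.466, 0.533]
wrist_force: [0.5, 0.2, -0.3]
finger_gap: 0.0429
```

Request:
{"fn": "servo_tool", "kwargs": {"increments": [{"offset": [-2,0,0.5],"yaw": -1},{"offset": [-4,0,1],"yaw": -2},{"offset": [-6,0,2],"yaw": -2},{"offset": [-8,0,2],"yaw": -2},{"offset": [-8,0,2],"yaw": -2},{"offset": [-8,0,2],"yaw": -2},{"offset": [-8,0,2],"yaw": -2},{"offset": [-8,0,2],"yaw": -2}]}}

```text
clock: 36.8
tcp_pos: [0.5678, 0.1163, 0.2504]
orientation: [-0.474, -0.523, -0.475, 0.524]
wrist_force: [-0.9, -0.2, 0.4]
finger_gap: 0.0428
```

```bash
python3 g.py;python3 - <<'E'
from g import *
s=env.get_state();m=env.camera_model("wrist");im,d=env.read_camera("wrist")
cv2.imwrite("pics/w25.png",im[:,:,::-1])
f=210/np.tan(np.radians(m["vertical_fov"]/2));T=m["world_from_camera"]
v,u=np.mgrid[0:420,0:560]
P=(np.stack([(u-m["cx"])/f*d,-(v-m["cy"])/f*d,-d,np.ones_like(d)],-1)@T.T)[...,:3]
C=(P[...,:2]-c["t"])@c["R"]*1000; Z=P[...,2]*1000
def near(x,y,r): return (np.abs(C[...,0]-x)<r)&(np.abs(C[...,1]-y)<r)&(d>0)
k=near(75,0,45)&(Z>71)&(Z<79);print(cv2.minAreaRect(C[k].astype(np.float32)),k.sum())
E
```

```text
clock 36.8 tcp car [61.7  1.4] 0.2504 gap 0.0428 F [-0.9 -0.2  0.4] yaw(tool y) -5.6 want -5.560000000000002 q [ 0.06  0.32  0.1   1.36 -0.    1.73]
((78.9266357421875, -0.5607476234436035), (49.19916915893555, 13.237873077392578), 0.3656555712223053) 851
```

View pics/w25.png

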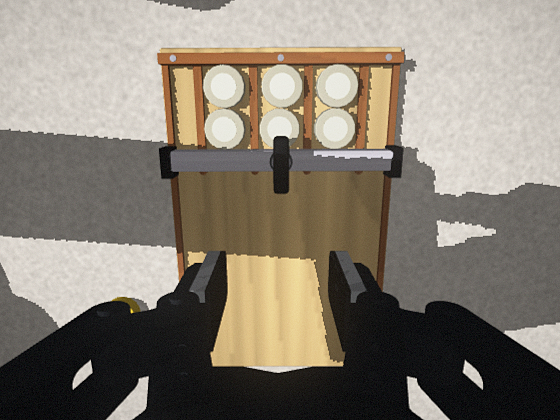

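Run:
```python
from g import *
def run(m,im,d):
    f=210/np.tan(np.radians(m["vertical_fov"]/2));T=m["world_from_camera"]
    v,u=np.mgrid[0:420,0:560]
    P=(np.stack([(u-m["cx"])/f*d,-(v-m["cy"])/f*d,-d,np.ones_like(d)],-1)@T.T)[...,:3]
    C=(P[...,:2]-c["t"])@c["R"]*1000; Z=P[...,2]*1000
    ok=(d>0)&(np.abs(C[...,0]-79)<40)
    k=ok&(np.abs(C[...,1])<40)&(Z>71)&(Z<79);q=C[k];w=q-q.mean(0);e=np.linalg.eigh(w.T@w)[1][:,1];print("grip",np.degrees(np.arctan(e[1]/e[0])),q.mean(0))
    k=ok&(np.abs(C[...,1])>25)&(np.abs(C[...,1])<100)&(Z>36)&(Z<44);q=C[k];w=q-q.mean(0);e=np.linalg.eigh(w.T@w)[1][:,1];print("gate",np.degrees(np.arctan2(e[1],e[0])),q.mean(0),np.percentile(q[:,0],[2,98]))
for i in range(2):
    m=env.camera_model("wrist");im,d=env.read_camera("wrist");run(m,im,d)
im,d=env.read_camera("scene");cv2.imwrite("pics/s26.png",im[:,:,::-1])
```

```text
grip 0.18822307725188522 [79.71202678 -0.70394786]
gate 90.22622933782338 [79.14304413  0.74041369] [69.17289595 88.47997164]
grip 0.08210377850168524 [79.59383867 -0.8517578 ]
gate 90.23146200737489 [79.19107812  0.69997735] [69.16128581 88.49275608]
```

View pics/s26.png

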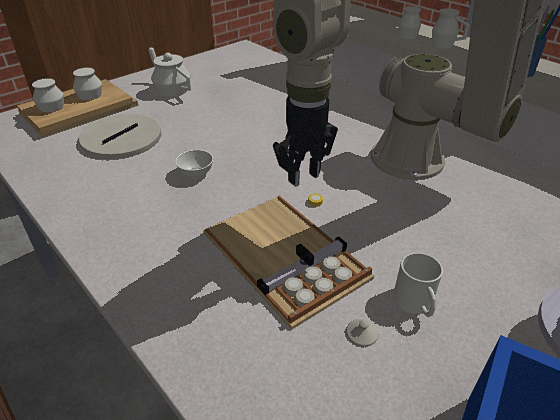

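Run:
```python
from workcell import env
print(env.hand_in(), env.get_state()["clock"])
```

```text
the job is handed in; nothing more can be done
the job is handed in; nothing more can be done
```

The carrier is loaded and locked, and I handed the job in at about 37 s of the 64 s allowed; no verdict was reported.

**What I did**
- **Discs:** I slid the four outer discs into line with the open fingers loosely around them. They were never squeezed or lifted. I then nudged the two front ones into their lanes.
- **Gate:** I slid it by its grip, in 1 mm steps at the end, until further steps no longer moved it and the wrist force along the carrier rose to about 12 N in all.
- **Lock:** I then turned the grip a quarter turn clockwise to its end stop, where the resisting torque was about 0.95 N m, and let go.

**What the last checks showed**
- **Packing:** the pictures show two discs per lane, touching each other and the gate. They also look tight against the end stop.
- **Lock angle:** the grip measures square to the gate to within 0.2°. An earlier reading gave 0.4°, which is within the noise.
- **Surroundings:** the arm is clear of everything, and the jug, bowl, pot lid and yellow look-alike were not touched.

**Disagreements**
- **Gate position:** the images put the gate's front face at carrier x of about +88.5 mm, where the description gives +85 mm. The lane noses also measured about 3 mm too far along x, so I put this down to my fit of the carrier's position. I judged the gate home from the contact and the pictures instead.
- **Rear discs:** before the gate push, the two rear discs may have been 2–3 mm off their lane centres by one camera view. They entered the lanes without catching.

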